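# Click the scraper caddy onto its peg-board dock

### The job

Hang the green scraper caddy on the grey dock of the peg board: slide its tongue down the dock's rails until the sprung orange pawl clicks over it, then, still holding it, tug it lightly upward (about half a kilo) against the pawl to prove that it holds, and let go with the caddy latched. Work gently, never pushing or pulling with more than 30 N so that nothing on the dock is rammed or jammed, and leave the jar, vati, tiffin and scraper where they are.

Things in the scene. Friction and masses are not known exactly. Their poses are not given: they have to be found in the camera images.
- caddy: loose green caddy, about 160 g, upright. Origin: centre of the tub's underside; z up, x to its back. Open tub 62 (x) x 84 (y) x 75 mm high; a flat back 10 mm thick (x = 21 to 31 mm), 60 mm wide, rises to z = 165 mm: the grip, pinched from above across its thickness. Behind it a neck 20 mm wide carries a white tongue 5 mm thick (x = 45 to 50 mm), 36 mm wide, z = 45 to 75 mm
- grip (a point): middle of the caddy's high back near its top: caddy x 26, y 0, z 152 mm; axes as the caddy's
- tongue_foot (a point): middle of the lower edge of the caddy's tongue: caddy x 47.5, y 0, z 45 mm; axes as the caddy's
- board: upright white peg board in a teak frame, fixed; 300 mm long (y), 12 mm thick (x), 150 mm high, turned end posts too; origin under its middle, front towards -x, z up. The grey plastic dock is on its front, centred at y = +50 mm, x = -29 to -6 mm, 47 mm wide, z = 80 to 158 mm; a steel hook stands out 42 mm at y = -85 mm, z = 118 to 138 mm
- dock_mouth (a point): centre of the dock's upper mouth, level with the top of its flared lips: board x -21.5, y 50, z 158 mm; axes as the board's. The caddy hangs with its axes along the board's, tongue foot straight below this point. The mouth flares 4 mm each way; from 8 mm down the tongue's slot is straight, 39 mm wide (y), 7 mm deep (x), open 24 mm wide to the front for the neck
- pawl (a joint): orange sprung pawl, rad: 0 out (rest, latched), 0.18 pushed back by the passing tongue (ramp 6 to 11 N from 41 mm before the click, then 1 to 7 N drag). Clicks over the tongue's top edge, foot about 66 mm below the mouth; rubber buffer 1.5 mm lower (6 N/mm, 3.5 mm, then hard). All on one block up to 8 mm higher or lower, unmeasured: feel for it. Blocks lifting 1.5 mm above first buffer contact
- jar: bystander: closed glass jar, 64 mm across, 105 mm high, on the teak riser; origin under its centre
- vati: bystander: steel bowl, 84 mm across, 45 mm high, on the teak riser (80 mm high, 320 x 130 mm, at the robot's right); origin under its centre
- tiffin: bystander: blue plastic tiffin, 108 mm across, 74 mm high, on the ledge; origin under its centre
- scraper: bystander: yellow silicone scraper with a wooden handle, lying flat, 200 mm long in its x, 15 mm high; origin under it, x towards the blade
Mind the look-alikes: they are no part of the job. Several things look just like the caddy: the one meant starts nearest to the robot's base.

How it is judged:
By the outcome, as a careful person would: the job done as asked, in the order asked, and still so for the second after the job is handed in, with the robot touching nothing.
It also fails if it takes over 59 s, if anything falls off the work surface, if the arm or the gripper's body presses on something with over 40 N, if the wrist force passes 120 N, or if a joint passes its speed limit or range.

### The arm

A 6-joint arm with a two-finger parallel gripper is mounted at the origin on the work surface. World frame = base frame: x ahead of the robot, y to its left, z up, the work surface at z = 0. Lengths are in m, angles in rad, forces in N, time in s.
With the tool pointing down it reaches from about 0.325 to 0.775 m from the base axis. Payload 9.3 kg.
Tool frame: the origin (TCP) lies on the centre line of the jaws, within the pads' length; the fingertips stand bot.nose_length ahead of it and the grasp point (between the pads) lies 5 mm behind it (bot.nose_length is the distance from the TCP to the fingertips, in m); z points along the fingers, x is the direction in which the jaws open and shut, and the axes are right-handed (so a half turn about z gives the same grasp; the last joint's range is limited). The gripper opens to 85 mm and grips with 20 to 120 N. Pads are 22 mm wide; open, the fingers measure 114 mm over their backs; the gripper's body (76 mm by 85 mm) begins 54 mm behind the grasp point. The pads swing forward as they close: fully open they stand 13 mm farther back than shut.
Start: joints at [1.003, 0.259, 0.021, 1.334, 0, 1.418], TCP at [0.222, 0.503, 0.206] pointing down, gripper open.
Joint ranges: [-3.04, 3.04], [-0.91, 1.82], [-1.04, 1.36], [-1.92, 1.95], [-1.52, 1.45], [-3.14, 3.14]. Speed limits (rad/s): [2.22, 2.22, 2.79, 3.14, 3.14, 3.14].

### API

Orientations are given as a 3x3 rotation matrix whose columns are the frame's x, y, z axes.
In Python, from station import bot, imaging, models gives the robot as it stands.
- The arm moves only by the tool jog_arm, never from a script. Its argument "steps" is a list of rows, each an object of numbers: "ax", "ay", "az": the turn, a rotation vector about the tool's x, y, z normalised to -1 to 1, where 1 is 120 degrees; "dx", "dy", "dz": the shift along the tool's x, y, z normalised to -1 to 1, where 1 is 0.1 m; "grip": the closure, from 0 (fully open) to 1 (shut). A call has 1 to 12 rows; each row is the pose to reach, as a shift and turn from the pose measured when the call began, along the tool's axes at that moment; what a row does not reach only later rows make up. A row lasts 1/8 s, in which the tool goes at most 62.5 mm and 10.7 degrees, less where a joint would pass 70% of its speed; a pose out of reach is approached as far as the arm can. A call with a number of a shift or a turn outside -1 to 1 is refused whole. A call with a gripper value outside its range is refused whole. The fingers move at their own pace and stop on an object; "force" is the grip in N (left out, the last holds). Time passes only in rows, so rows that repeat a pose let the fingers close. It gives the time, the measured TCP pose, the force and the opening at its end, in the units of the state.
- bot.sense(): the state, without advancing time (a new reading comes with each control period).
- imaging.snapshot(name): name is "scene" or "side" or "wrist"; returns a dict with "frame" (400x640x3 uint8, red, green, blue), "intrinsics" (3x3 intrinsics, pixels), "k1" (the pictures are not rectified: a ray, as slopes to the right and down, at radius r is drawn at 1 + k1 r^2 times it, then the intrinsics apply), "view" (4x4, takes a point from world to camera coordinates); the wrist camera has in their place "hand_eye" (4x4, takes a point from camera to tool coordinates, whose origin is the TCP and whose axes are the tool frame's). Camera axes: x right, y up, looking along -z (the intrinsics and any distortion apply to the point x, -y, -z); pixel columns grow to the right and rows downward; lengths in m; the calibration is good to about 2 mm. A picture is of the moment at which its call begins: read the wrist's pose just before it. There is no depth.
- bot.job_done(): hands the job in, once; it reports no verdict.
Trained networks look in the newest picture that a camera, given by its name, has taken for a name from the list of things; names that differ only in an ending like _2 or _b are one class to them, and where a whole thing is asked for, a point or a joint stands for the part that bears it (a point fixed in the world has none). Each returns a list of dicts, best first, with "score" (0 to 1); they miss things now and then, are a little off and sometimes report something else, mostly with a low value. They report only what shows in the picture. A call takes as long as a camera call. They do not tell look-alikes from the thing itself.
- models.boxes_of(label, camera): "location" ([x, y, z] in m, in the coordinates of the camera as it stood for that picture, good to about 4 mm: the middle of the surface that is visible of it).
The state is a dict: "clock": time; "joint_positions": joint angles; "joint_velocities": joint speeds; "joint_torque": joint torques, N m; "position": TCP position; "tcp_rot": TCP orientation; "contact_force": force on the tool from outside, world axes, zero at the start; "wrist_torque": the same for the moment, N m; "opening": opening from 0.0 (shut) to 1.0 (fully open).
Only numpy, scipy, OpenCV 4.12 (cv2) and the standard library are available. Lean on these libraries where they do the work, as an engineer would, in place of code of your own. Each camera call takes 0.05 s, during which the arm holds its last target.

## Working session

There is one attempt and no reset: what is moved stays moved. The work goes in short steps, Python scripts to look and compute and a tool call to move; the robot and the scene stay as the last step left them, time stands still between calls to the robot, and variables do not carry over. Pictures are saved under pics/ and viewed, and the job is handed in when it is done.

Besides the shell and the picture viewer there is one more tool, called after "Request:" as a command line: name --argument value ..., lists and objects as JSON in quotes. jog_arm: Moves the arm, as the interface text tells. Its arguments: {"type":"object","properties":{"steps":{"type":"array"},"force":{"type":"number"}},"required":["steps"]}

```bash
mkdir -p pics; ls; cat > h.py <<'E'
import numpy as np,cv2
from station import bot,imaging,models
def snap(n,f):
    s=imaging.snapshot(n); cv2.imwrite('pics/'+f,s['frame'][:,:,::-1]); return s
def c2w(s,p,st=None):
    p=np.append(p,1)
    if 'view' in s: return (np.linalg.inv(s['view'])@p)[:3]
    q=(s['hand_eye']@p)[:3]; return st['tcp_rot']@q+st['position']
def proj(s,P,st=None):
    P=np.asarray(P,float)
    if 'view' in s: c=(s['view']@np.append(P,1))[:3]
    else:
        q=np.array(st['tcp_rot']).T@(P-st['position']); c=(np.linalg.inv(s['hand_eye'])@np.append(q,1))[:3]
    x,y=c[0]/-c[2],-c[1]/-c[2]; k=1+s['k1']*(x*x+y*y)
    K=s['intrinsics']; return np.array([K[0][0]*x*k+K[0][2],K[1][1]*y*k+K[1][2]])
E
python3 - <<'E'
from h import *
np.set_printoptions(precision=4,suppress=True)
st=bot.sense(); print(st, bot.nose_length)
for n in ['scene','side','wrist']:
    s=snap(n,n+'0.png')
    for l in ['caddy','board','jar','vati','tiffin','scraper','pawl']:
        for d in models.boxes_of(l,n): print(n,l,round(d['score'],2),c2w(s,d['location'],st))
E
```

```text
pics
{'clock': 0.0, 'joint_positions': array([1.0034, 0.2592, 0.0208, 1.3337, 0.    , 1.4182]), 'joint_velocities': array([ 0.0018, -0.0014,  0.0004,  0.0016,  0.0026, -0.0003]), 'joint_torque': array([ -0.0007, -55.565 ,  34.4528,   0.0137,  -0.0002,  -0.    ]), 'position': array([0.2215, 0.5031, 0.2057]), 'tcp_rot': array([[ 0.403 ,  0.9152, -0.0007],
       [ 0.9152, -0.403 , -0.0011],
       [-0.0013, -0.0002, -1.    ]]), 'contact_force': array([-0.5255, -0.4506, -0.1102]), 'wrist_torque': array([0.0421, 0.0397, 0.0522]), 'opening': 0.9953198061953805} 0.014
scene caddy 0.94 [ 0.404  -0.543   0.0657]
scene caddy 0.64 [0.8112 0.0913 0.0607]
scene caddy 0.63 [ 0.5364 -0.088   0.0618]
scene caddy 0.61 [0.53   0.2453 0.0872]
scene board 0.95 [0.5281 0.2391 0.0886]
scene jar 0.74 [0.5281 0.243  0.0894]
scene vati 0.91 [ 0.6088 -0.4179  0.1118]
scene vati 0.23 [ 0.7233 -0.213   0.0702]
scene tiffin 0.77 [ 0.721  -0.2144  0.07  ]
scene tiffin 0.54 [ 0.537  -0.0872  0.061 ]
scene scraper 0.68 [ 0.6523 -0.0352  0.0128]
scene pawl 0.28 [0.5245 0.2413 0.0906]
side caddy 0.97 [0.7883 0.0717 0.0618]
side caddy 0.79 [ 0.5235 -0.1082  0.065 ]
side caddy 0.55 [ 0.3714 -0.5621  0.0578]
side board 0.8 [0.5211 0.2172 0.0829]
side jar 0.67 [ 0.4264 -0.4338  0.1557]
side vati 0.78 [ 0.6208 -0.4074  0.1099]
side vati 0.55 [0.5203 0.2251 0.0781]
side tiffin 0.87 [ 0.6753 -0.2537  0.0699]
side scraper 0.61 [ 0.6971 -0.0412  0.0121]
wrist board 0.71 [0.4309 0.3647 0.0155]
```

View pics/scene0.png

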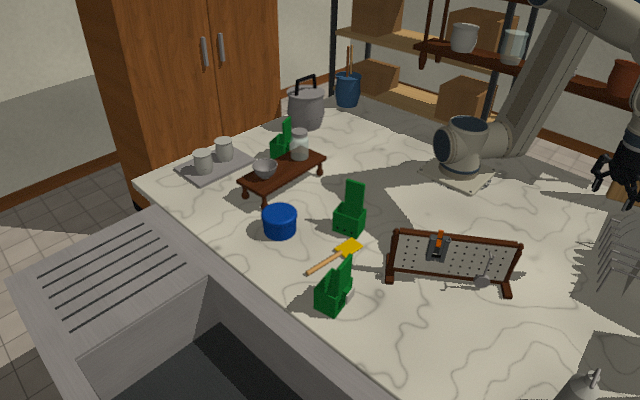

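View pics/side0.png

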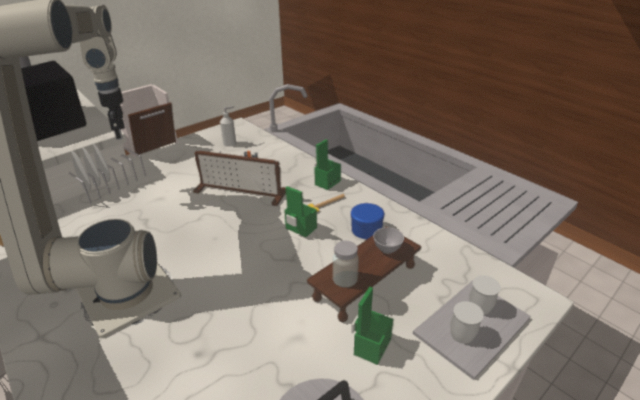

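View pics/wrist0.png

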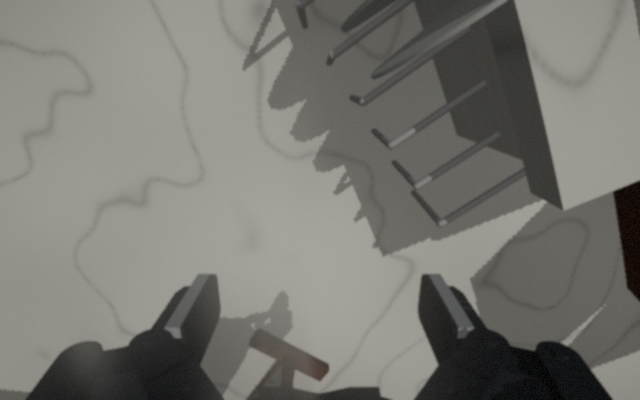

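```bash
python3 - <<'E'
import cv2
a=cv2.imread('pics/scene0.png')
cv2.imwrite('pics/c1.png',cv2.resize(a[210:310,370:540],None,fx=4.7,fy=4.7,interpolation=cv2.INTER_CUBIC))
cv2.imwrite('pics/c2.png',cv2.resize(a[170:250,310:410],None,fx=7,fy=7,interpolation=cv2.INTER_CUBIC))
a=cv2.imread('pics/side0.png')
cv2.imwrite('pics/c3.png',cv2.resize(a[140:215,180:300],None,fx=6.5,fy=6.5,interpolation=cv2.INTER_CUBIC))
cv2.imwrite('pics/c4.png',cv2.resize(a[170:245,260:360],None,fx=7,fy=7,interpolation=cv2.INTER_CUBIC))
E
```

```text
(no output)
```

View pics/c1.png

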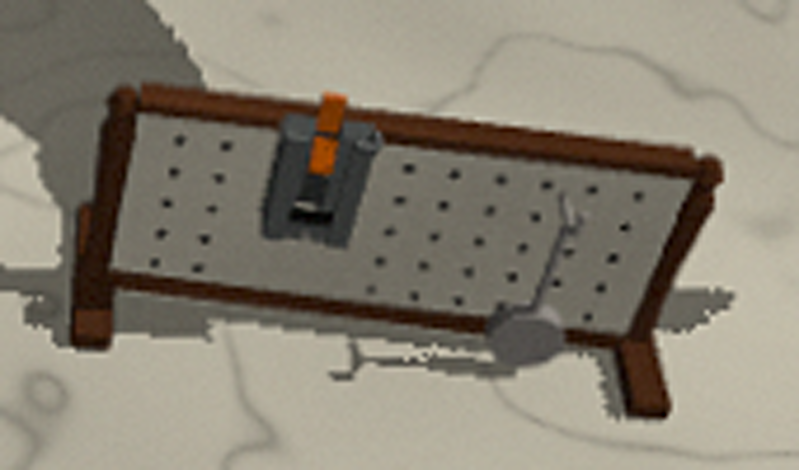

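View pics/c2.png

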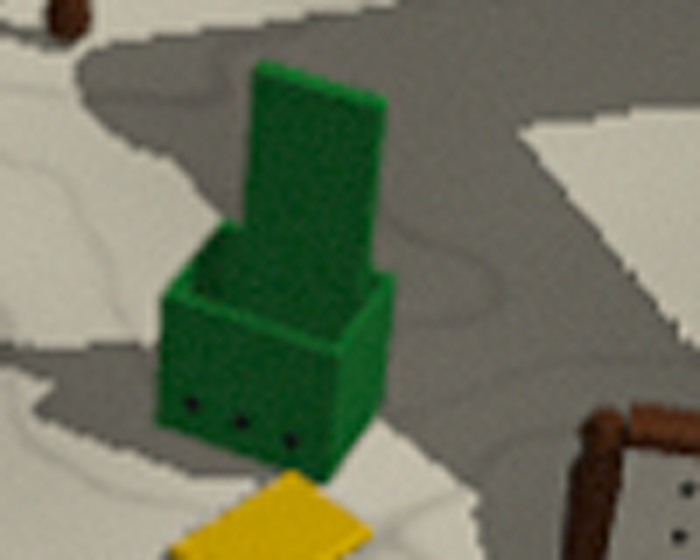

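View pics/c3.png

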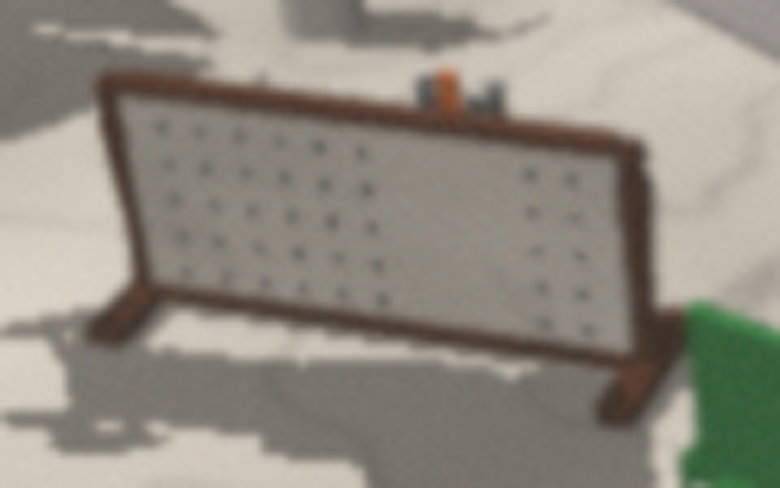

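View pics/c4.png

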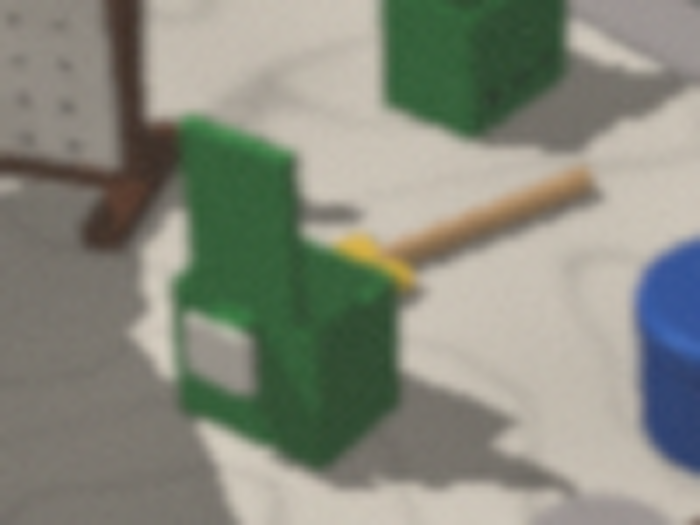

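```bash
cat > fit.py <<'E'
from h import *
from scipy.optimize import least_squares
def fit(obs,x0,z=0):
    # obs: list (snap, st, P(mm), pixel)
    def W(x,P):
        c,s=np.cos(x[2]),np.sin(x[2]); P=np.array(P)/1e3
        return np.array([x[0]+c*P[0]-s*P[1],x[1]+s*P[0]+c*P[1],P[2]+z])
    f=lambda x:np.concatenate([proj(s,W(x,P),st)-px for s,st,P,px in obs])
    r=least_squares(f,x0,loss='soft_l1')
    J=r.jac; 
    return r.x,f(r.x).reshape(-1,2)
E
python3 - <<'E'
from fit import *
np.set_printoptions(precision=4,suppress=True)
sc=imaging.snapshot('scene'); sd=imaging.snapshot('side')
print('cams',np.linalg.inv(sc['view'])[:3,3],np.linalg.inv(sd['view'])[:3,3],sc['k1'])
px=lambda u,v,f,o:np.array([(u+.5)/f-.5+o[0],(v+.5)/f-.5+o[1]])
A=[((-31,42,0),(158,422)),((-31,-42,0),(325,480)),((-31,42,75),(160,297)),((-31,-42,75),(338,350)),((31,-42,75),(393,275)),((31,-30,165),(385,98)),((31,-42,0),(385,408))]
B=[((50,-18,75),(187,312)),((50,18,75),(256,343)),((50,-18,45),(187,368)),((50,18,45),(256,396)),((31,-30,165),(183,122)),((31,-42,0),(182,412)),((31,42,0),(320,468)),((-31,42,0),(398,400)),((-31,42,75),(393,278))]
oa=[(sc,None,P,px(*p,7,(310,170))) for P,p in A]
ob=[(sd,None,P,px(*p,7,(260,170))) for P,p in B]
for o in (oa,ob,oa+ob):
    x,r=fit(o,[.535,-.09,3.0]); print('caddy',x); print(r.round(1).tolist())
C=[((-29,73.5,80),(265,237)),((-29,26.5,80),(345,247)),((-6,0,0),None)]
A=[((-29,73.5,80),(264,237)),((-29,26.5,80),(346,247)),((0,150,150),(122,97)),((0,-150,150),(708,165))]
B=[((0,-150,150),(105,82)),((0,150,150),(632,148))]
oa=[(sc,None,P,px(*p,4.7,(370,210))) for P,p in A]
ob=[(sd,None,P,px(*p,6.5,(180,140))) for P,p in B]
for o in (oa,ob,oa+ob):
    x,r=fit(o,[.525,.23,3.0]); print('board',x); print(r.round(1).tolist())
E
```

```text
cams [1.3212 0.4797 0.8181] [-0.1099 -0.9871  0.8548] -0.10257572998669998
caddy [ 0.5538 -0.0894  3.3981]
[[-0.8, 0.4], [0.1, 1.0], [-0.2, -0.7], [0.1, 0.5], [0.5, -0.2], [0.6, -0.6], [-0.5, -0.4]]
caddy [ 0.5521 -0.0907  3.4181]
[[-0.2, 0.6], [-0.8, -0.1], [0.4, 0.3], [-0.3, 0.1], [-0.8, -0.5], [-0.3, -0.3], [0.9, 0.4], [0.6, 0.1], [0.8, -1.2]]
caddy [ 0.5529 -0.0902  3.4057]
[[-0.8, 0.2], [0.2, 0.7], [-0.2, -0.9], [0.2, 0.2], [0.4, -0.5], [0.5, -0.9], [-0.5, -0.7], [-0.2, 0.4], [-0.9, -0.3], [0.4, 0.1], [-0.4, -0.2], [-0.7, -0.7], [-0.2, -0.6], [0.8, 0.3], [0.7, 0.0], [0.9, -1.2]]
board [0.5223 0.2394 3.7024]
[[-0.5, 0.5], [0.3, 0.9], [4.4, -1.1], [-1.7, -0.1]]
board [0.5119 0.2217 3.7642]
[[1.4, 1.4], [-1.1, -0.6]]
board [0.5209 0.2377 3.7253]
[[-0.5, 0.4], [0.2, 0.5], [4.2, -0.8], [-2.5, -1.6], [2.4, -1.6], [-2.3, -2.3]]
```

```bash
cat > mv.py <<'E'
import sys
from h import *
from scipy.spatial.transform import Rotation as R
def go(p,yaw,tilt=None):
    st=bot.sense(); T=np.array(st['tcp_rot']); d=T.T@(np.array(p)-st['position'])
    c,s=np.cos(yaw),np.sin(yaw)
    G=np.array([[c,s,0],[s,-c,0],[0,0,-1.]])
    rv=R.from_matrix(T.T@G).as_rotvec()
    print('pos',np.round(st['position'],4),'yaw',round(np.arctan2(T[1,0],T[0,0]),4),'F',np.round(st['contact_force'],1),'op',round(st['opening'],3),'t',round(st['clock'],2))
    print('d',np.round(d/.1,3),'a',np.round(rv/np.radians(120),4))
if __name__=='__main__':
    a=list(map(float,sys.argv[1:])); go(a[:3],a[3])
E
python3 mv.py .5 .26 .36 .583; python3 -c "
from h import *
np.set_printoptions(precision=3,suppress=True)
s=imaging.snapshot('wrist');print(s['hand_eye'],s['intrinsics'])"
```

```text
pos [0.2216 0.5033 0.2063] yaw 1.156 F [ 0.4  0.7 -0.8] op 1.002 t 1.3
d [-1.105  3.528 -1.537] a [-0.      0.      0.2736]
[[ 1.     0.001  0.    -0.   ]
 [ 0.001 -0.946 -0.324 -0.084]
 [-0.     0.324 -0.946 -0.167]
 [ 0.     0.     0.     1.   ]] [[353.413   0.    318.697]
 [  0.    353.413 204.495]
 [  0.      0.      1.   ]]
```

Request:
jog_arm --steps '[{"dz": -0.5},{"dz": -1,"dy": 0.3,"az": 0.09},{"dz": -1,"dy": 0.7,"dx": -0.2,"az": 0.18},{"dz": -1,"dy": 1,"dx": -0.3,"az": 0.2736},{"dz": -1,"dy": 1,"dx": -0.3,"az": 0.2736}]'

```text
validation failed for argument at $.st...
```

```bash
python3 mv.py .5 .26 .36 .583
```

```text
pos [0.2217 0.5034 0.2063] yaw 1.156 F [0.3 0.7 0.6] op 1.002 t 1.35
d [-1.105  3.528 -1.537] a [-0.     -0.      0.2736]
```

Request:
jog_arm --steps '[{"dx": 0,"dy": 0,"dz": -0.5,"ax": 0,"ay": 0,"az": 0,"grip": 0},{"dx": 0,"dy": 0.3,"dz": -1,"ax": 0,"ay": 0,"az": 0.09,"grip": 0},{"dx": -0.2,"dy": 0.7,"dz": -1,"ax": 0,"ay": 0,"az": 0.18,"grip": 0},{"dx": -0.3,"dy": 1,"dz": -1,"ax": 0,"ay": 0,"az": 0.2736,"grip": 0},{"dx": -0.3,"dy": 1,"dz": -1,"ax": 0,"ay": 0,"az": 0.2736,"grip": 0}]'

```text
clock: 1.98
position: [0.3023, 0.4345, 0.3064]
tcp_rot: [[0.837, 0.547, 0.0], [0.547, -0.837, 0.0], [0.0, 0.0, -1.0]]
contact_force: [-0.6, 0.0, 0.3]
opening: 1.0
```

```bash
python3 mv.py .5 .26 .36 .583
```

```text
pos [0.3023 0.4345 0.3064] yaw 0.579 F [-0.6  0.   0.3] op 1.0 t 1.98
d [ 0.7    2.542 -0.535] a [ 0.0001 -0.0001 -0.0019]
```

Request:
jog_arm --steps '[{"dx": 0.15,"dy": 0.5,"dz": -0.3,"ax": 0,"ay": 0,"az": 0,"grip": 0},{"dx": 0.3,"dy": 1,"dz": -0.53,"ax": 0,"ay": 0,"az": 0,"grip": 0}]'

```text
clock: 2.22
position: [0.3822, 0.3673, 0.3604]
tcp_rot: [[0.834, 0.551, 0.0], [0.551, -0.834, 0.001], [0.001, -0.0, -1.0]]
contact_force: [-0.0, 0.0, -1.3]
opening: 0.996
```

Request:
jog_arm --steps '[{"dx": 0.2,"dy": 0.5,"dz": 0,"ax": 0,"ay": 0,"az": 0,"grip": 0},{"dx": 0.4,"dy": 1,"dz": 0,"ax": 0,"ay": 0,"az": 0,"grip": 0}]'

```text
clock: 2.48
position: [0.4715, 0.3057, 0.3608]
tcp_rot: [[0.832, 0.554, 0.001], [0.554, -0.832, 0.001], [0.002, -0.0, -1.0]]
contact_force: [0.1, 0.6, -0.3]
opening: 0.999
```

```bash
python3 mv.py .5 .26 .36 .583
```

```text
pos [0.4715 0.3057 0.3608] yaw 0.5874 F [ 0.1  0.6 -0.3] op 0.999 t 2.48
d [-0.016  0.539  0.008] a [-0.0002 -0.0008  0.0021]
```

Request:
jog_arm --steps '[{"dx": 0,"dy": 0.5,"dz": 0,"ax": 0,"ay": 0,"az": 0,"grip": 0},{"dx": 0,"dy": 0.5,"dz": 0,"ax": 0,"ay": 0,"az": 0,"grip": 0}]'

```text
clock: 2.72
position: [0.5008, 0.2625, 0.3598]
tcp_rot: [[0.833, 0.553, -0.0], [0.553, -0.833, 0.001], [0.0, -0.001, -1.0]]
contact_force: [-0.7, -0.3, 0.3]
opening: 0.999
```

```bash
python3 - <<'E'
from h import *
import pickle
st=bot.sense(); s=snap('wrist','w1.png'); pickle.dump((st,s),open('w1.pkl','wb'))
print(st['position'],st['joint_velocities'])
for l in ['board','dock_mouth','pawl']:
    for d in models.boxes_of(l,'wrist'): print(l,d['score'],c2w(s,d['location'],st))
E
```

```text
[0.50082372 0.26249461 0.35984093] [ 0.0560709  -0.01714727 -0.00627003  0.00728026  0.01589645  0.04581391]
board 0.84 [0.50608664 0.2576269  0.14974297]
dock_mouth 0.63 [0.50912382 0.25829371 0.15171297]
```

View pics/w1.png

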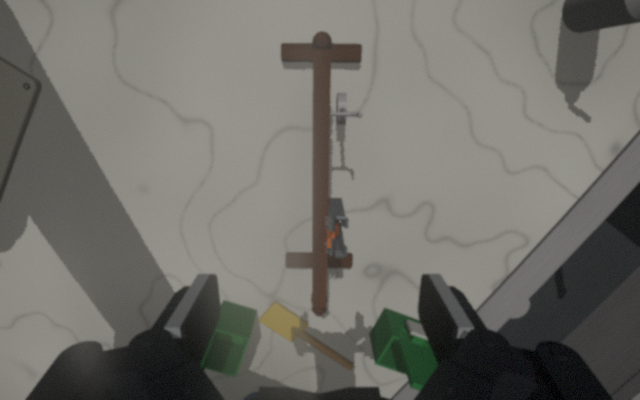

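```bash
python3 - <<'E'
import cv2
a=cv2.imread('pics/w1.png')
cv2.imwrite('pics/c5.png',cv2.resize(a[185:325,270:380],None,fx=4.2,fy=4.2,interpolation=cv2.INTER_CUBIC))
cv2.imwrite('pics/c6.png',cv2.resize(a[20:80,270:375],None,fx=7,fy=7,interpolation=cv2.INTER_CUBIC))
E
```

```text
(no output)
```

View pics/c5.png

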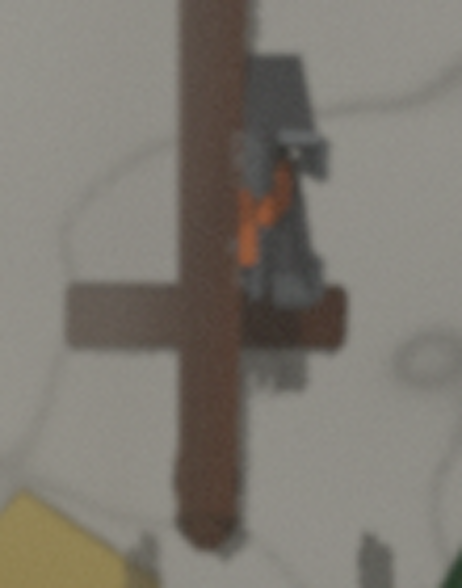

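View pics/c6.png

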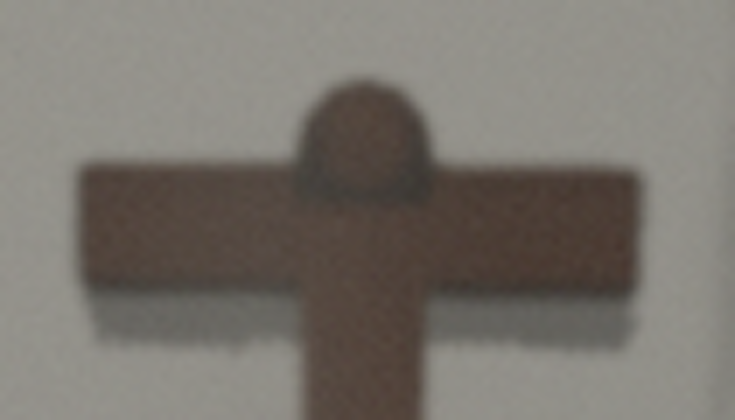

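```bash
cat > bf.py <<'E'
from h import *
from scipy.optimize import least_squares
import pickle
np.set_printoptions(precision=4,suppress=True)
def W(x,P):
    c,s=np.cos(x[2]),np.sin(x[2]); P=np.array(P)/1e3
    return np.array([x[0]+c*P[0]-s*P[1],x[1]+s*P[0]+c*P[1],P[2]])
st,w=pickle.load(open('w1.pkl','rb'))
px=lambda u,v,f,o:np.array([(u+.5)/f-.5+o[0],(v+.5)/f-.5+o[1]])
def res(x,full=False):
    L,h=x[3]*1e3,x[4]*1e3
    r=[proj(w,W(x,(0,-L,h)),st)-px(365,138,7,(270,20)), proj(w,W(x,(0,L,h)),st)-px(208,523,4.2,(270,185)),
       proj(w,W(x,(-29,26.5,158)),st)-px(328,133,4.2,(270,185)),
       proj(w,W(x,(-29,26.5,80)),st)-px(300,56,4.2,(270,185)),
       proj(w,W(x,(-29,73.5,158)),st)-px(325,298,4.2,(270,185))]
    for y,u,v in [(-120,321.3,74),(30,320.5,208.6),(100,319.9,285)]:
        # perpendicular (u) at same row
        a=proj(w,W(x,(0,y,150)),st);b=proj(w,W(x,(0,y+5,150)),st)
        r.append([a[0]+(v-a[1])*(b[0]-a[0])/(b[1]-a[1])-u,0])
    return np.array(r) if full else np.array(r).ravel()
if __name__=='__main__':
    q=least_squares(res,[.52,.238,3.725,.155,.15],loss='soft_l1')
    print(q.x);print(res(q.x,True).round(1).tolist())
    print('mouth',W(q.x,(-21.5,50,158)),'grip hang',W(q.x,(-43,50,0)))
    sc=imaging.snapshot('scene'); sd=imaging.snapshot('side')
    for P in [(-29,73.5,80),(-29,26.5,80),(-29,73.5,158),(-29,26.5,158),(0,155,155),(0,-155,155)]:
        print(P,((proj(sc,W(q.x,P))-[370,210])*4.7).round(), ((proj(sd,W(q.x,P))-[180,140])*6.5).round(),((proj(w,W(q.x,P),st)-[270,185])*4.2).round())
E
python3 bf.py; python3 mv.py .54 .215 .26 .583
```

```text
[0.5198 0.2374 3.7222 0.1582 0.1429]
[[-0.0, -0.0], [0.7, -0.0], [-1.2, 1.4], [1.1, -1.4], [-1.7, -0.1], [0.2, 0.0], [0.1, 0.0], [0.2, 0.0]]
mouth [0.5652 0.2074 0.158 ] grip hang [0.5832 0.2192 0.    ]
(-29, 73.5, 80) [260. 235.] [514. 201.] [299. 186.]
(-29, 26.5, 80) [346. 246.] [438. 191.] [303.  48.]
(-29, 73.5, 158) [287. 130.] [501.  77.] [316. 296.]
(-29, 26.5, 158) [376. 141.] [422.  68.] [321. 137.]
(0, 155, 155) [132.  81.] [621. 124.] [210. 537.]
(0, -155, 155) [707. 149.] [107.  61.] [ 218. -603.]
pos [0.4984 0.2653 0.3611] yaw 0.5899 F [0.2 0.2 0.5] op 0.997 t 3.02
d [0.064 0.65  1.01 ] a [-0.0002 -0.001   0.0033]
```

Request:
jog_arm --steps '[{"dx": 0.03,"dy": 0.3,"dz": 0.4,"ax": 0,"ay": 0,"az": 0.003,"grip": 0},{"dx": 0.06,"dy": 0.55,"dz": 0.9,"ax": 0,"ay": 0,"az": 0.003,"grip": 0},{"dx": 0.06,"dy": 0.55,"dz": 0.9,"ax": 0,"ay": 0,"az": 0.003,"grip": 0},{"dx": 0.06,"dy": 0.55,"dz": 0.9,"ax": 0,"ay": 0,"az": 0.003,"grip": 0}]'

```text
clock: 3.52
position: [0.534, 0.224, 0.2728]
tcp_rot: [[0.834, 0.552, 0.003], [0.552, -0.834, 0.002], [0.004, -0.0, -1.0]]
contact_force: [-0.1, 0.1, 0.5]
opening: 0.999
```

```bash
python3 - <<'E'
from h import *
import pickle
st=bot.sense(); s=snap('wrist','w2.png'); pickle.dump((st,s),open('w2.pkl','wb'))
print(st['position'],st['joint_velocities'])
x=[0.5198,0.2374,3.7222]
from bf import W
for P in [(-29,73.5,80),(-29,26.5,80),(-29,73.5,158),(-29,26.5,158),(-21.5,50,158),(-6,73.5,158),(-6,26.5,158)]:print(P,proj(s,W(x,P),st).round(1))
a=cv2.imread('pics/w2.png')
cv2.imwrite('pics/c7.png',cv2.resize(a[130:280,250:400],None,fx=4,fy=4,interpolation=cv2.INTER_CUBIC))
E
```

```text
[0.53395768 0.22402009 0.2727655 ] [ 0.00520451 -0.01278107  0.02368543 -0.00214213  0.00038135 -0.00168694]
(-29, 73.5, 80) [340.7 217.6]
(-29, 26.5, 80) [341.7 175.7]
(-29, 73.5, 158) [346.2 249.4]
(-29, 26.5, 158) [347.8 198.7]
(-21.5, 50, 158) [338.3 224.7]
(-6, 73.5, 158) [320.1 249.3]
(-6, 26.5, 158) [320.3 198.6]
```

View pics/w2.png

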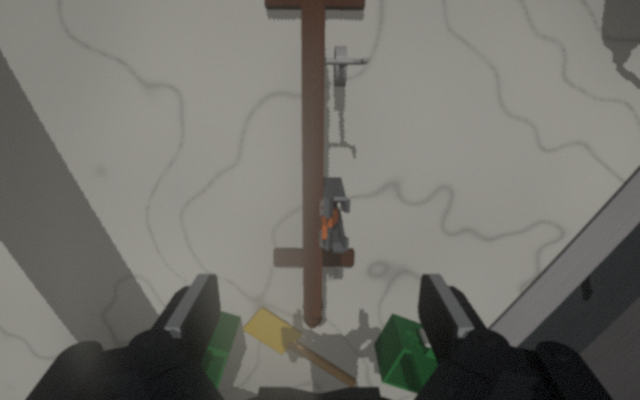

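View pics/c7.png

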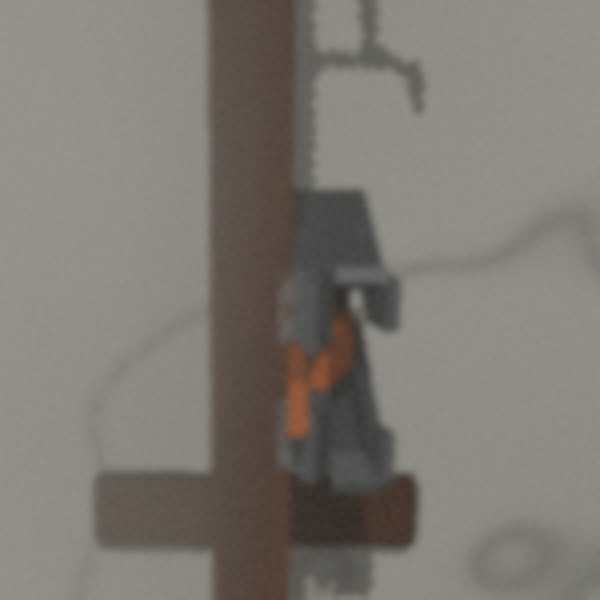

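```bash
cat > bf2.py <<'E'
from bf import *
st2,w2=pickle.load(open('w2.pkl','rb'))
sc=imaging.snapshot('scene'); sd=imaging.snapshot('side')
def r2(x,full=False):
    r=list(res(x,True))
    o=(250,130)
    for P,u,v in [((-29,26.5,158),400,276),((-29,73.5,158),392,482),((-29,26.5,80),362,190)]:
        r.append(proj(w2,W(x,P),st2)-px(u,v,4,o))
    for y,u,v in [(-40,253,20),(70,251,400)]:
        v=130+v/4;u=250+(u+.5)/4-.5
        a=proj(w2,W(x,(0,y,150)),st2);b=proj(w2,W(x,(0,y+5,150)),st2)
        r.append([a[0]+(v-a[1])*(b[0]-a[0])/(b[1]-a[1])-u,0])
    for P,u,v in [((-29,73.5,80),264,238),((-29,26.5,80),346,248)]: r.append(proj(sc,W(x,P))-px(u,v,4.7,(370,210)))
    return np.array(r) if full else np.array(r).ravel()
q=least_squares(r2,[.52,.238,3.725,.155,.15],loss='soft_l1')
print(q.x);print(r2(q.x,True).round(1).tolist())
print('mouth',W(q.x,(-21.5,50,158)),'grip hang',W(q.x,(-43,50,0)))
E
python3 bf2.py; python3 mv.py .528 -.0968 .26 .264
```

```text
[0.5201 0.2371 3.723  0.1588 0.1415]
[[-0.1, -0.0], [0.8, -0.0], [-1.1, 1.7], [1.1, -1.1], [-1.7, 0.2], [0.2, 0.0], [0.1, 0.0], [0.3, 0.0], [-1.8, 0.5], [-1.4, -0.4], [1.6, -1.1], [0.3, 0.0], [1.1, 0.0], [-0.5, -0.2], [0.2, -0.1]]
mouth [0.5655 0.2071 0.158 ] grip hang [0.5835 0.2189 0.    ]
pos [0.5343 0.2241 0.2732] yaw 0.5849 F [ 0.8 -0.  -1. ] op 0.999 t 3.67
d [-1.825  2.641  0.123] a [-0.0002 -0.0025  0.1532]
```

Request:
jog_arm --steps '[{"dx": -0.33,"dy": 0.5,"dz": 0,"ax": 0,"ay": 0,"az": 0.05,"grip": 0},{"dx": -0.65,"dy": 1,"dz": 0,"ax": 0,"ay": 0,"az": 0.1,"grip": 0}]'

```text
clock: 3.92
position: [0.5355, 0.1048, 0.2743]
tcp_rot: [[0.93, 0.366, 0.007], [0.366, -0.93, 0.003], [0.008, 0.0, -1.0]]
contact_force: [1.0, -0.3, -0.0]
opening: 0.995
```

```bash
python3 mv.py .528 -.0968 .26 .264
```

```text
pos [0.5355 0.1048 0.2743] yaw 0.3751 F [ 1.  -0.3 -0. ] op 0.995 t 3.92
d [-0.809  1.848  0.137] a [-0.0001 -0.0038  0.0531]
```

Request:
jog_arm --steps '[{"dx": -0.2,"dy": 0.5,"dz": 0,"ax": 0,"ay": -0.004,"az": 0.03,"grip": 0.1},{"dx": -0.43,"dy": 1,"dz": 0,"ax": 0,"ay": -0.004,"az": 0.053,"grip": 0.2}]'

```text
clock: 4.18
position: [0.5325, -0.0052, 0.2755]
tcp_rot: [[0.966, 0.26, 0.002], [0.26, -0.966, -0.0], [0.002, 0.001, -1.0]]
contact_force: [0.7, 0.1, 0.5]
opening: 0.801
```

```bash
python3 mv.py .528 -.0968 .23 .264
```

```text
pos [ 0.5325 -0.0052  0.2755] yaw 0.2634 F [0.7 0.1 0.5] op 0.801 t 4.17
d [-0.282  0.873  0.455] a [ 0.0004 -0.0009 -0.0003]
```

Stop above the caddy and look before descending.

Request:
jog_arm --steps '[{"dx": -0.14,"dy": 0.45,"dz": 0.2,"ax": 0,"ay": 0,"az": 0,"grip": 0.2},{"dx": -0.28,"dy": 0.87,"dz": 0.4,"ax": 0,"ay": 0,"az": 0,"grip": 0.2},{"dx": -0.28,"dy": 0.87,"dz": 0.4,"ax": 0,"ay": 0,"az": 0,"grip": 0.2},{"dx": -0.28,"dy": 0.87,"dz": 0.4,"ax": 0,"ay": 0,"az": 0,"grip": 0.2}]'

```text
clock: 4.68
position: [0.5286, -0.0961, 0.2367]
tcp_rot: [[0.965, 0.26, 0.004], [0.26, -0.966, -0.001], [0.004, 0.002, -1.0]]
contact_force: [0.1, 0.5, -0.7]
opening: 0.805
```

```bash
python3 mv.py .528 -.0968 .147 .264; python3 - <<'E'
from fit import *
import pickle
st=bot.sense(); s=snap('wrist','w3.png'); pickle.dump((st,s),open('w3.pkl','wb'))
print(st['position'],st['joint_velocities'])
from bf import W
x=[.553,-.090,3.406]
for P in [(31,-30,165),(21,-30,165),(31,30,165),(21,30,165)]: print(P,proj(s,W(x,P),st).round(1))
E
```

```text
pos [ 0.5286 -0.0961  0.2367] yaw 0.2634 F [ 0.1  0.5 -0.7] op 0.805 t 4.67
d [-0.011  0.004  0.897] a [ 0.0008 -0.0017 -0.0003]
[ 0.5285758  -0.09605711  0.23673906] [ 0.01881688 -0.00437868  0.00118957 -0.00197277  0.00047551 -0.00111415]
(31, -30, 165) [310.3 166.5]
(21, -30, 165) [324.8 166.5]
(31, 30, 165) [311.1 245.6]
(21, 30, 165) [324.5 245.5]
```

View pics/w3.png

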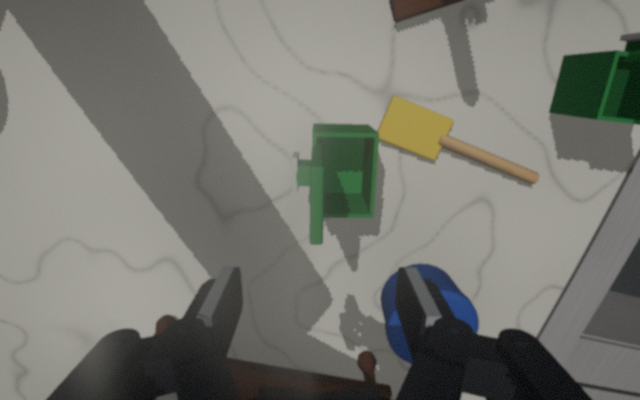

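```bash
python3 - <<'E'
import cv2
a=cv2.imread('pics/w3.png')
cv2.imwrite('pics/c8.png',cv2.resize(a[115:255,285:390],None,fx=4.2,fy=4.2,interpolation=cv2.INTER_CUBIC))
E
```

```text
(no output)
```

View pics/c8.png

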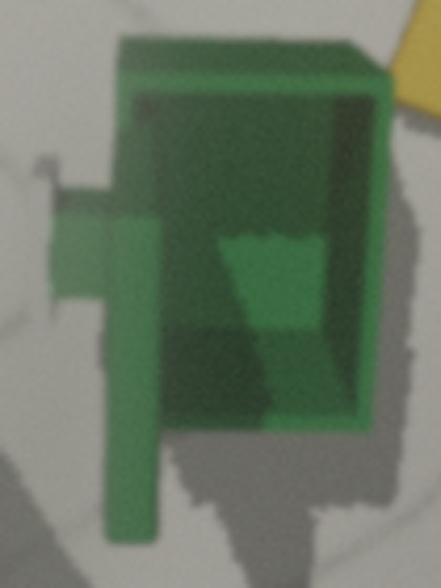

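```bash
python3 - <<'E'
from fit import *
import pickle
np.set_printoptions(precision=4,suppress=True)
st,s=pickle.load(open('w3.pkl','rb'))
px=lambda u,v:np.array([(u+.5)/4.2-.5+285,(v+.5)/4.2-.5+115])
A=[((-31,-42,75),(392,73)),((-31,42,75),(372,432)),((31,-42,75),(118,73)),((31,-30,165),(105,213)),((21,-30,165),(162,213)),((31,30,165),(105,543)),((21,30,165),(158,543)),((31,-42,0),(119,38))]
x,r=fit([(s,st,P,px(*p)) for P,p in A],[.553,-.09,3.4]);print(x,r.round(1).tolist())
c,sn=np.cos(x[2]),np.sin(x[2]);print('grip',x[0]+c*.026,x[1]+sn*.026)
E
python3 mv.py .528 -.096 .147 .26
```

```text
[ 0.5519 -0.09    3.3906] [[0.9, -0.0], [0.0, -0.4], [-1.1, -1.0], [-0.2, 0.1], [0.8, 0.2], [-0.6, 0.7], [0.2, 0.9], [-0.3, -1.3]]
grip 0.5266959384467192 -0.09638763477074341
pos [ 0.5287 -0.0957  0.2368] yaw 0.2643 F [0.3 0.6 0.6] op 0.801 t 4.72
d [-0.011 -0.     0.898] a [ 0.0008 -0.0018  0.002 ]
```

Request:
jog_arm --steps '[{"dx": -0.017,"dy": 0.005,"dz": 0.4,"ax": 0.001,"ay": -0.002,"az": 0.004,"grip": 0.3},{"dx": -0.017,"dy": 0.005,"dz": 0.75,"ax": 0.001,"ay": -0.002,"az": 0.004,"grip": 0.4},{"dx": -0.017,"dy": 0.005,"dz": 0.9,"ax": 0.001,"ay": -0.002,"az": 0.004,"grip": 0.5},{"dx": -0.017,"dy": 0.005,"dz": 0.9,"ax": 0.001,"ay": -0.002,"az": 0.004,"grip": 0.5},{"dx": -0.017,"dy": 0.005,"dz": 0.9,"ax": 0.001,"ay": -0.002,"az": 0.004,"grip": 0.5}]'

```text
clock: 5.35
position: [0.5284, -0.0966, 0.1483]
tcp_rot: [[0.967, 0.254, 0.001], [0.254, -0.967, -0.001], [0.001, 0.001, -1.0]]
contact_force: [-0.9, 0.2, -0.7]
opening: 0.499
```

```bash
python3 mv.py .527 -.0963 .147 .255
```

```text
pos [ 0.5284 -0.0966  0.1483] yaw 0.2565 F [-0.9  0.2 -0.7] op 0.499 t 5.35
d [-0.012 -0.006  0.013] a [ 0.0004 -0.0006  0.0007]
```

Request:
jog_arm --steps '[{"dx": -0.012,"dy": 0,"dz": 0.01,"ax": 0,"ay": 0,"az": 0,"grip": 0.75},{"dx": -0.012,"dy": 0,"dz": 0.01,"ax": 0,"ay": 0,"az": 0,"grip": 0.85},{"dx": -0.012,"dy": 0,"dz": 0.01,"ax": 0,"ay": 0,"az": 0,"grip": 1},{"dx": -0.012,"dy": 0,"dz": 0.01,"ax": 0,"ay": 0,"az": 0,"grip": 1},{"dx": -0.012,"dy": 0,"dz": 0.01,"ax": 0,"ay": 0,"az": 0,"grip": 1},{"dx": -0.012,"dy": 0,"dz": 0.01,"ax": 0,"ay": 0,"az": 0,"grip": 1}]' --force 60

```text
clock: 6.1
position: [0.5272, -0.0969, 0.1472]
tcp_rot: [[0.967, 0.254, 0.001], [0.254, -0.967, -0.0], [0.001, 0.001, -1.0]]
contact_force: [0.2, -0.1, -0.5]
opening: -0.001
```

```bash
python3 mv.py .527 -.0963 .25 .255
```

```text
pos [ 0.5272 -0.0969  0.1472] yaw 0.2564 F [ 0.2 -0.1 -0.5] op -0.001 t 6.1
d [ 1.000e-03 -5.000e-03 -1.028e+00] a [ 0.0004 -0.0006  0.0007]
```

```bash
python3 - <<'E'
from h import *
import pickle
s=snap('wrist','w4.png'); s2=snap('scene','s4.png'); s3=snap('side','sd4.png')
a=cv2.imread('pics/w4.png')[180:400]; b=cv2.imread('pics/s4.png')[140:260,290:430]; d=cv2.imread('pics/sd4.png')[130:250,240:380]
cv2.imwrite('pics/m4.png',np.vstack([a,np.hstack([cv2.resize(b,(320,274)),cv2.resize(d,(320,274))])]))
E
```

```text
(no output)
```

View pics/m4.png

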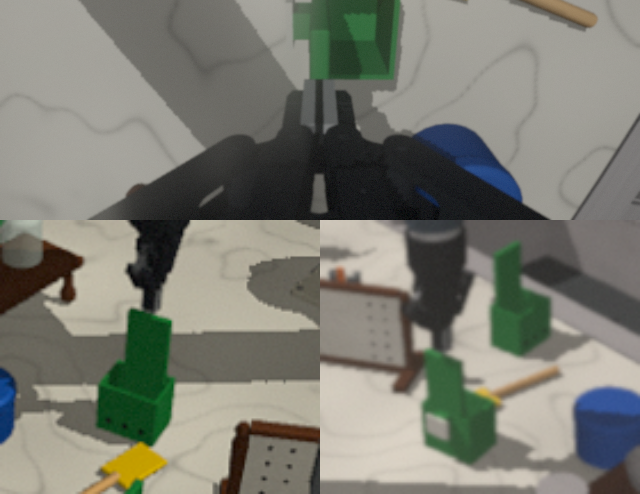

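```bash
python3 - <<'E'
from h import *
st=bot.sense()
print(st['position'],st['contact_force'],st['wrist_torque'])
for n in ['scene','side','wrist']:
    s=imaging.snapshot(n)
    print(n,proj(s,st['position'],st).round(1),proj(s,np.array(st['position'])-[0,0,.014],st).round(1),'caddy back top',proj(s,[.527,-.0965,.165],st).round(1))
a=cv2.imread('pics/s4.png')[150:250,300:420];d=cv2.imread('pics/sd4.png')[150:250,260:380]
cv2.imwrite('pics/m5.png',np.vstack([np.hstack([cv2.resize(a,(400,333)),cv2.resize(d,(400,333))])]))
E
```

```text
[ 0.52721834 -0.09687335  0.14727058] [-0.20023558 -0.16377392  0.17477964] [-0.01495318  0.00163128 -0.03500894]
scene [354.6 185.6] [354.3 189.5] caddy back top [355.2 180.6]
side [293.9 193.3] [294.2 197.2] caddy back top [293.5 188.4]
wrist [319.4 252.3] [319.3 241. ] caddy back top [319.2 268.4]
```

View pics/m5.png

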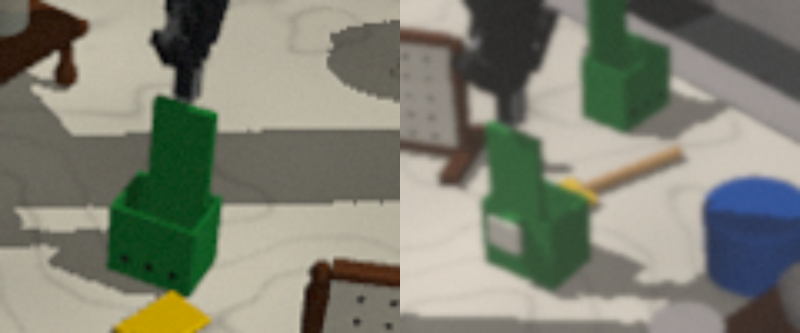

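Request:
jog_arm --steps '[{"dx": 0,"dy": 0,"dz": -0.05,"ax": 0,"ay": 0,"az": 0,"grip": 0.5},{"dx": 0,"dy": 0,"dz": -0.05,"ax": 0,"ay": 0,"az": 0,"grip": 0.5},{"dx": 0,"dy": 0,"dz": -0.05,"ax": 0,"ay": 0,"az": 0,"grip": 0.5},{"dx": 0,"dy": 0,"dz": 0.1,"ax": 0,"ay": 0,"az": 0,"grip": 0.5},{"dx": 0,"dy": 0,"dz": 0.25,"ax": 0,"ay": 0,"az": 0,"grip": 0.5},{"dx": 0,"dy": 0,"dz": 0.38,"ax": 0,"ay": 0,"az": 0,"grip": 0.5},{"dx": 0,"dy": 0,"dz": 0.38,"ax": 0,"ay": 0,"az": 0,"grip": 0.5},{"dx": 0,"dy": 0,"dz": 0.38,"ax": 0,"ay": 0,"az": 0,"grip": 0.5}]'

```text
clock: 7.4
position: [0.5274, -0.097, 0.1094]
tcp_rot: [[0.967, 0.254, 0.002], [0.254, -0.967, -0.001], [0.001, 0.001, -1.0]]
contact_force: [-0.1, -0.9, -0.7]
opening: 0.501
```

```bash
python3 mv.py .527 -.0963 .108 .255; python3 - <<'E'
from h import *
s=snap('wrist','w6.png'); s2=snap('scene','s6.png'); s3=snap('side','sd6.png')
a=cv2.imread('pics/w6.png')[180:400]; b=cv2.imread('pics/s6.png')[150:250,300:420]; d=cv2.imread('pics/sd6.png')[150:250,260:380]
cv2.imwrite('pics/m6.png',np.vstack([a,np.hstack([cv2.resize(b,(320,274)),cv2.resize(d,(320,274))])]))
E
```

```text
pos [ 0.5274 -0.097   0.1094] yaw 0.2565 F [-0.1 -0.9 -0.7] op 0.501 t 7.4
d [-0.002 -0.007  0.014] a [ 0.0004 -0.0007  0.0007]
```

View pics/m6.png

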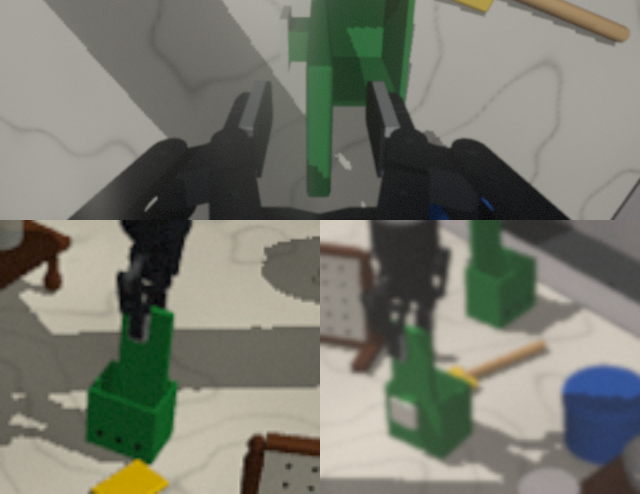

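Request:
jog_arm --steps '[{"dx": 0,"dy": -0.007,"dz": 0.01,"ax": 0,"ay": 0,"az": 0,"grip": 0.75},{"dx": 0,"dy": -0.007,"dz": 0.01,"ax": 0,"ay": 0,"az": 0,"grip": 0.9},{"dx": 0,"dy": -0.007,"dz": 0.01,"ax": 0,"ay": 0,"az": 0,"grip": 1},{"dx": 0,"dy": -0.007,"dz": 0.01,"ax": 0,"ay": 0,"az": 0,"grip": 1},{"dx": 0,"dy": -0.007,"dz": 0.01,"ax": 0,"ay": 0,"az": 0,"grip": 1},{"dx": 0,"dy": -0.007,"dz": 0.01,"ax": 0,"ay": 0,"az": 0,"grip": 1}]' --force 60

```text
clock: 8.3
position: [0.5276, -0.0964, 0.109]
tcp_rot: [[0.967, 0.254, 0.003], [0.254, -0.967, -0.001], [0.003, 0.002, -1.0]]
contact_force: [0.2, 0.6, 4.6]
opening: 0.11
```

```bash
python3 mv.py .527 -.0963 .208 .255
```

```text
pos [ 0.5276 -0.0964  0.109 ] yaw 0.2565 F [0.2 0.6 4.6] op 0.11 t 8.3
d [-0.003 -0.001 -0.99 ] a [ 0.0008 -0.0012  0.0007]
```

Request:
jog_arm --steps '[{"dx": 0,"dy": 0,"dz": -0.1,"ax": 0,"ay": 0,"az": 0,"grip": 1},{"dx": 0,"dy": 0,"dz": -0.4,"ax": 0,"ay": 0,"az": 0,"grip": 1},{"dx": 0,"dy": 0,"dz": -0.8,"ax": 0,"ay": 0,"az": 0,"grip": 1},{"dx": 0,"dy": 0,"dz": -1,"ax": 0.001,"ay": -0.001,"az": 0,"grip": 1}]'

```text
clock: 8.8
position: [0.5275, -0.0963, 0.2112]
tcp_rot: [[0.967, 0.254, 0.002], [0.254, -0.967, 0.0], [0.002, 0.0, -1.0]]
contact_force: [0.5, 0.4, -2.3]
opening: 0.104
```

```bash
python3 mv.py .584 .219 .31 .5814;python3 - <<'E'
from h import *
s2=snap('scene','s7.png'); s3=snap('side','sd7.png')
b=cv2.imread('pics/s7.png')[110:250,300:420]; d=cv2.imread('pics/sd7.png')[100:240,260:380]
cv2.imwrite('pics/m7.png',np.hstack([cv2.resize(b,(390,455)),cv2.resize(d,(390,455))]))
E
```

```text
pos [ 0.5275 -0.0963  0.2112] yaw 0.2565 F [ 0.5  0.4 -2.3] op 0.104 t 8.8
d [ 1.348 -2.906 -0.986] a [ 0.0003 -0.0008 -0.1551]
```

View pics/m7.png

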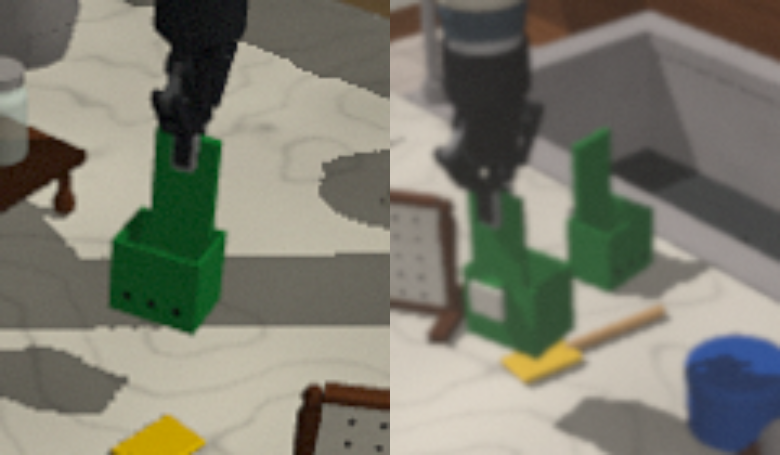

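Request:
jog_arm --steps '[{"dx": 0,"dy": 0,"dz": -0.5,"ax": 0,"ay": 0,"az": 0,"grip": 1},{"dx": 0.1,"dy": -0.2,"dz": -1,"ax": 0,"ay": 0,"az": -0.05,"grip": 1},{"dx": 0.25,"dy": -0.6,"dz": -1,"ax": 0,"ay": 0,"az": -0.1,"grip": 1},{"dx": 0.45,"dy": -1,"dz": -1,"ax": 0,"ay": -0.001,"az": -0.155,"grip": 1}]'

```text
clock: 9.4
position: [0.5458, 0.0125, 0.3107]
tcp_rot: [[0.835, 0.551, 0.001], [0.551, -0.835, -0.001], [0.0, 0.002, -1.0]]
contact_force: [0.7, -0.8, -2.6]
opening: 0.106
```

```bash
python3 mv.py .584 .219 .31 .5814
```

```text
pos [0.5458 0.0125 0.3107] yaw 0.5836 F [ 0.7 -0.8 -2.6] op 0.106 t 9.4
d [ 1.457 -1.513  0.004] a [ 0.0008 -0.0001  0.001 ]
```

Request:
jog_arm --steps '[{"dx": 0.4,"dy": -0.4,"dz": 0,"ax": 0,"ay": 0,"az": 0.001,"grip": 1},{"dx": 0.75,"dy": -0.75,"dz": 0,"ax": 0,"ay": 0,"az": 0.001,"grip": 1}]'

```text
clock: 9.65
position: [0.5669, 0.1182, 0.3092]
tcp_rot: [[0.836, 0.549, -0.001], [0.549, -0.836, -0.001], [-0.002, 0.001, -1.0]]
contact_force: [0.9, -1.2, -1.9]
opening: 0.105
```

```bash
python3 mv.py .584 .219 .31 .5814
```

```text
pos [0.5669 0.1182 0.3092] yaw 0.5816 F [ 0.9 -1.2 -1.9] op 0.105 t 9.65
d [ 0.696 -0.748 -0.009] a [0.0003 0.0008 0.0001]
```

Request:
jog_arm --steps '[{"dx": 0.4,"dy": -0.4,"dz": 0,"ax": 0,"ay": 0,"az": 0,"grip": 1},{"dx": 0.696,"dy": -0.748,"dz": 0.2,"ax": 0,"ay": 0.001,"az": 0,"grip": 1},{"dx": 0.696,"dy": -0.748,"dz": 0.45,"ax": 0,"ay": 0.001,"az": 0,"grip": 1},{"dx": 0.696,"dy": -0.748,"dz": 0.45,"ax": 0,"ay": 0.001,"az": 0,"grip": 1},{"dx": 0.696,"dy": -0.748,"dz": 0.45,"ax": 0,"ay": 0.001,"az": 0,"grip": 1}]'

```text
clock: 10.28
position: [0.584, 0.2185, 0.2645]
tcp_rot: [[0.836, 0.549, 0.001], [0.549, -0.836, -0.0], [0.001, 0.001, -1.0]]
contact_force: [-0.1, 0.5, -1.1]
opening: 0.109
```

```bash
python3 mv.py .584 .219 .24 .5814;python3 - <<'E'
from h import *
s2=snap('scene','s8.png'); s3=snap('side','sd8.png'); s1=snap('wrist','w8.png')
b=cv2.imread('pics/s8.png')[140:300,390:520]; d=cv2.imread('pics/sd8.png')[80:240,180:310]
cv2.imwrite('pics/m8.png',np.hstack([cv2.resize(b,(400,492),interpolation=2),cv2.resize(d,(400,492),interpolation=2)]))
E
```

```text
pos [0.584  0.2185 0.2645] yaw 0.5811 F [-0.1  0.5 -1.1] op 0.109 t 10.28
d [ 0.003 -0.005  0.245] a [ 0.0004 -0.0002 -0.0002]
```

View pics/m8.png

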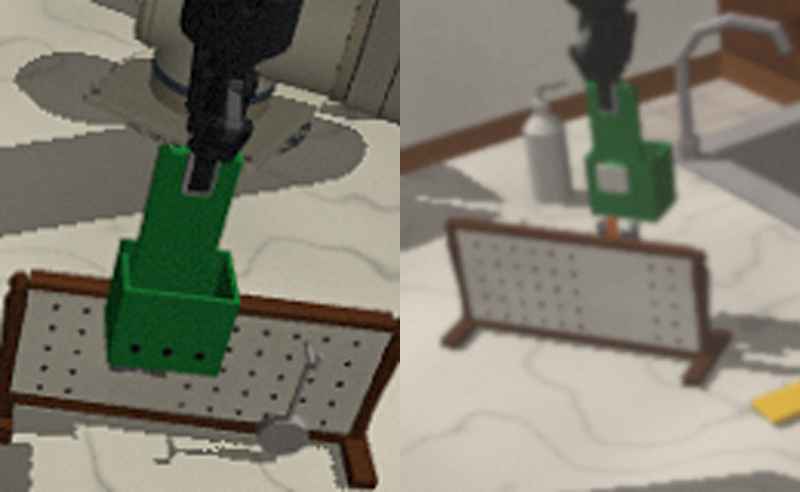

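View pics/w8.png

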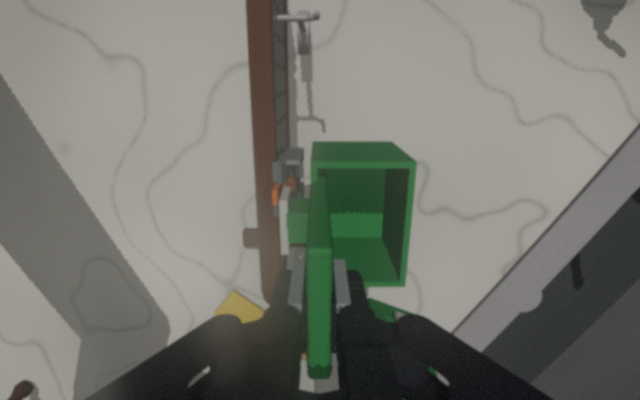

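```bash
python3 - <<'E'
import cv2,numpy as np
a=cv2.imread('pics/w8.png')[130:300,235:425]; a=cv2.convertScaleAbs(a,alpha=1.5)
cv2.imwrite('pics/c9.png',cv2.resize(a,None,fx=3.5*1.2,fy=3.5,interpolation=2)) if 0 else cv2.imwrite('pics/c9.png',cv2.resize(a,None,fx=3.5,fy=3.5,interpolation=2))
d=cv2.imread('pics/sd8.png')[95:170,225:305]
cv2.imwrite('pics/c10.png',cv2.resize(d,None,fx=8,fy=8,interpolation=2)[:600])
E
```

```text
(no output)
```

View pics/c9.png

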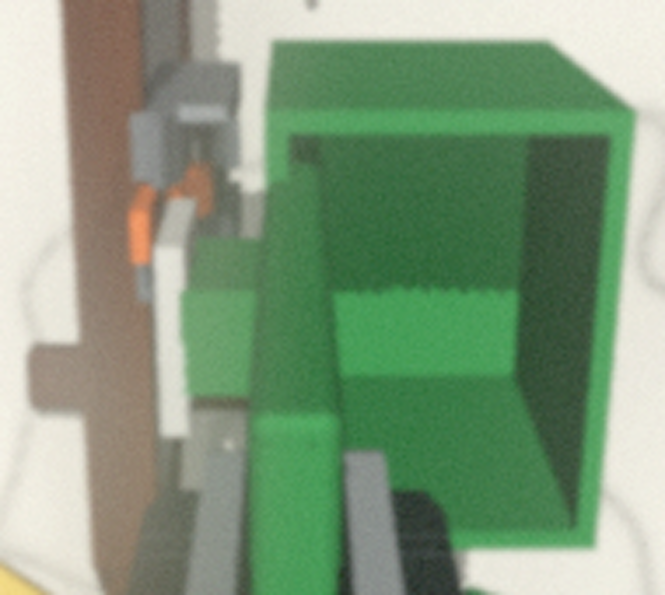

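View pics/c10.png

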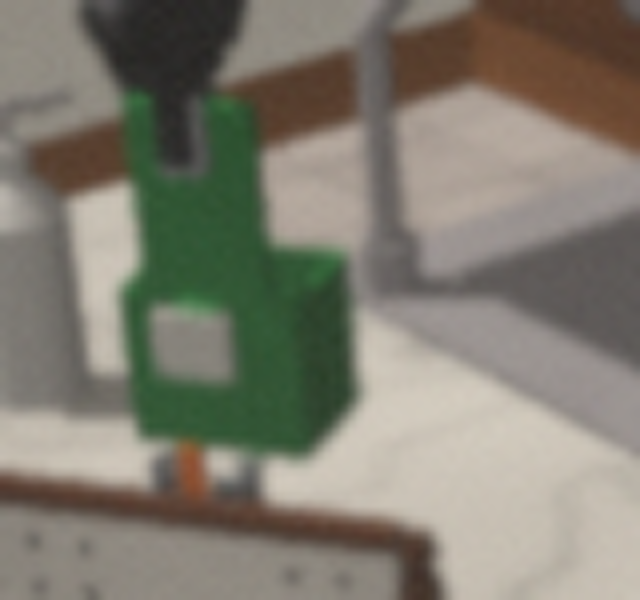

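```bash
cat > cf.py <<'E'
from h import *
from scipy.optimize import least_squares
from bf import W
np.set_printoptions(precision=4,suppress=True)
st=bot.sense(); s=imaging.snapshot('wrist'); sd=imaging.snapshot('side')
px=lambda u,v:np.array([(u+.5)/3.5-.5+235,(v+.5)/3.5-.5+130])
A=[((50,-18,75),(157,248)),((45,-18,75),(183,245)),((50,18,75),(163,437)),((45,18,75),(187,436)),((45,-18,45),(195,198)),((-31,-42,75),(635,110)),((-31,42,75),(596,547)),((31,-42,75),(268,112)),((-31,-42,0),(552,42)),((31,-42,0),(273,42)),((31,-30,165),(258,415)),((21,-30,165),(338,413))]
p8=lambda u,v:np.array([(u+.5)/8-.5+225,(v+.5)/8-.5+95])
B=[((50,-18,75),(150,305)),((50,18,75),(233,312)),((50,-18,45),(153,372)),((50,18,45),(232,384)),((31,-42,0),(143,437)),((31,42,0),(308,455)),((-31,42,0),(355,395)),((-31,42,75),(347,257))]
def P3(x,P): return W([x[0],x[1],x[2]],(P[0],P[1],0))+[0,0,x[3]+P[2]/1e3]
def r(x,a=1,b=1):
    o=[]
    if a:o+=[proj(s,P3(x,P),st)-px(*p) for P,p in A]
    if b:o+=[proj(sd,P3(x,P),st)-p8(*p) for P,p in B]
    return np.concatenate(o)
for a,b in [(1,0),(0,1),(1,1)]:
    q=least_squares(r,[.606,.234,3.723,.155],args=(a,b),loss='soft_l1')
    f=P3(q.x,(47.5,0,45)); print(a,b,q.x,'foot',f); print(r(q.x,a,b).reshape(-1,2).round(1).tolist())
E
python3 cf.py
```

```text
1 0 [0.6066 0.2315 3.7199 0.1541] foot [0.5669 0.2055 0.1991]
[[-0.3, -0.2], [0.6, 0.6], [0.0, -0.7], [1.0, -0.4], [0.7, 0.3], [0.3, 0.4], [-0.3, 0.2], [-0.8, -0.4], [-1.2, -0.2], [-0.3, -0.5], [-2.9, -0.1], [2.6, 0.5]]
0 1 [0.6262 0.2675 3.7239 0.1367] foot [0.5866 0.2413 0.1817]
[[0.2, 0.6], [-0.9, 0.8], [0.8, -0.1], [0.1, -0.6], [-0.4, -0.2], [-0.1, 0.1], [0.4, 0.2], [-0.2, -0.9]]
1 1 [0.6065 0.2317 3.7195 0.1549] foot [0.5667 0.2058 0.1999]
[[-0.4, -0.3], [0.4, 0.5], [-0.1, -0.6], [0.9, -0.3], [0.6, 0.2], [0.6, 0.2], [-0.1, 0.5], [-0.8, -0.7], [-0.9, -0.5], [-0.3, -0.7], [-3.0, 0.1], [2.7, 0.7], [0.2, 0.7], [-0.7, 0.9], [0.8, 0.2], [0.3, -0.2], [-0.4, 0.4], [0.4, 0.7], [1.1, 0.6], [0.5, -1.0]]
```

```bash
python3 - <<'E'
from h import *
from bf import W
st=bot.sense(); s=imaging.snapshot('wrist')
x=[.5201,.2371,3.723]
for P in [(-29,26.5,158),(-29,26.5,80),(-6,26.5,158),(-6,26.5,80),(9,0,150),(-9,0,150)]:
    print(P,((proj(s,W(x,P),st)+.5-[235,130])*3.5).round(0))
E
python3 mv.py .5829 .2201 .232 .5811
```

```text
(-29, 26.5, 158) [231. 118.]
(-29, 26.5, 80) [244.  59.]
(-6, 26.5, 158) [129. 118.]
(-6, 26.5, 80) [164.  59.]
(9, 0, 150) [62. -5.]
(-9, 0, 150) [142.  -6.]
pos [0.5842 0.2185 0.2648] yaw 0.5809 F [ 0.1  0.8 -2. ] op 0.105 t 10.57
d [-0.003 -0.021  0.328] a [ 0.0005 -0.0008 -0.0001]
```

Request:
jog_arm --steps '[{"dx": 0,"dy": -0.02,"dz": 0.1,"ax": 0,"ay": 0,"az": 0,"grip": 1},{"dx": 0,"dy": -0.02,"dz": 0.22,"ax": 0,"ay": 0,"az": 0,"grip": 1},{"dx": 0,"dy": -0.02,"dz": 0.32,"ax": 0,"ay": 0,"az": 0,"grip": 1},{"dx": 0,"dy": -0.02,"dz": 0.32,"ax": 0,"ay": 0,"az": 0,"grip": 1}]'

```text
clock: 11.08
position: [0.5826, 0.2201, 0.2315]
tcp_rot: [[0.836, 0.549, -0.0], [0.549, -0.836, -0.001], [-0.0, 0.0, -1.0]]
contact_force: [0.3, -0.0, -1.9]
opening: 0.107
```

```bash
python3 mv.py .5829 .2201 .222 .5811;python3 - <<'E'
from h import *
s3=snap('side','sd9.png'); s1=snap('wrist','w9.png')
a=cv2.imread('pics/w9.png')[130:300,235:345]; d=cv2.imread('pics/sd9.png')[95:185,215:305]
cv2.imwrite('pics/m9.png',np.hstack([cv2.resize(cv2.convertScaleAbs(a,alpha=1.5),(385,595),interpolation=2),cv2.resize(d,(415,595),interpolation=2)]))
E
```

```text
pos [0.5826 0.2201 0.2315] yaw 0.581 F [ 0.3 -0.  -1.9] op 0.107 t 11.07
d [0.002 0.001 0.095] a [ 0.0002  0.0002 -0.    ]
```

View pics/m9.png

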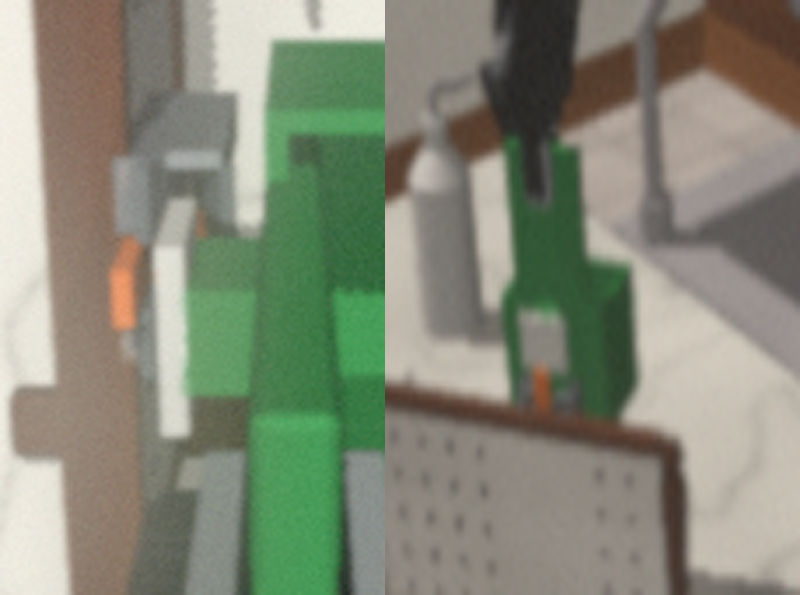

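Request:
jog_arm --steps '[{"dx": 0,"dy": 0,"dz": 0.04,"ax": 0,"ay": 0,"az": 0,"grip": 1},{"dx": 0,"dy": 0,"dz": 0.08,"ax": 0,"ay": 0,"az": 0,"grip": 1},{"dx": 0,"dy": 0,"dz": 0.11,"ax": 0,"ay": 0,"az": 0,"grip": 1},{"dx": 0,"dy": 0,"dz": 0.13,"ax": 0,"ay": 0,"az": 0,"grip": 1}]'

```text
clock: 11.68
position: [0.5831, 0.2202, 0.2195]
tcp_rot: [[0.836, 0.549, 0.002], [0.549, -0.836, -0.0], [0.001, 0.001, -1.0]]
contact_force: [1.2, 0.2, -1.9]
opening: 0.11
```

Request:
jog_arm --steps '[{"dx": 0,"dy": 0,"dz": 0.02,"ax": 0,"ay": 0,"az": 0,"grip": 1},{"dx": 0,"dy": 0,"dz": 0.04,"ax": 0,"ay": 0,"az": 0,"grip": 1}]'

```text
clock: 11.92
position: [0.5831, 0.2202, 0.2154]
tcp_rot: [[0.836, 0.549, 0.002], [0.549, -0.836, -0.0], [0.001, 0.001, -1.0]]
contact_force: [-0.2, 0.0, -2.0]
opening: 0.106
```

```bash
python3 mv.py .5829 .2201 .222 .5811
```

```text
pos [0.5831 0.2202 0.2154] yaw 0.581 F [-0.2  0.  -2. ] op 0.106 t 11.93
d [-0.002 -0.001 -0.066] a [ 0.0005 -0.0006 -0.0001]
```

Request:
jog_arm --steps '[{"dx": -0.002,"dy": 0,"dz": 0.02,"ax": 0,"ay": 0,"az": 0,"grip": 1},{"dx": -0.002,"dy": 0,"dz": 0.04,"ax": 0,"ay": 0,"az": 0,"grip": 1},{"dx": -0.002,"dy": 0,"dz": 0.06,"ax": 0,"ay": 0,"az": 0,"grip": 1}]'

```text
clock: 12.3
position: [0.583, 0.22, 0.2093]
tcp_rot: [[0.836, 0.549, 0.002], [0.549, -0.836, -0.0], [0.001, 0.001, -1.0]]
contact_force: [0.4, -1.8, -1.8]
opening: 0.106
```

Request:
jog_arm --steps '[{"dx": 0,"dy": 0,"dz": 0.02,"ax": 0,"ay": 0,"az": 0,"grip": 1},{"dx": 0,"dy": 0,"dz": 0.04,"ax": 0,"ay": 0,"az": 0,"grip": 1}]'

```text
clock: 12.55
position: [0.5831, 0.22, 0.2052]
tcp_rot: [[0.836, 0.549, 0.002], [0.549, -0.836, -0.0], [0.001, 0.001, -1.0]]
contact_force: [-0.4, -0.6, -2.1]
opening: 0.109
```

```bash
python3 mv.py .5829 .2201 .222 .5811
```

```text
pos [0.5831 0.22   0.2052] yaw 0.5809 F [-0.4 -0.6 -2.1] op 0.109 t 12.55
d [-0.001 -0.002 -0.168] a [ 0.0006 -0.0007 -0.0001]
```

```bash
python3 - <<'E'
from h import *
s3=snap('side','sd10.png'); s1=snap('wrist','w10.png')
a=cv2.imread('pics/w10.png')[130:300,235:345]; d=cv2.imread('pics/sd10.png')[105:195,215:305]
cv2.imwrite('pics/m10.png',np.hstack([cv2.resize(cv2.convertScaleAbs(a,alpha=1.5),(385,595),interpolation=2),cv2.resize(d,(415,595),interpolation=2)]))
E
```

```text
(no output)
```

View pics/m10.png

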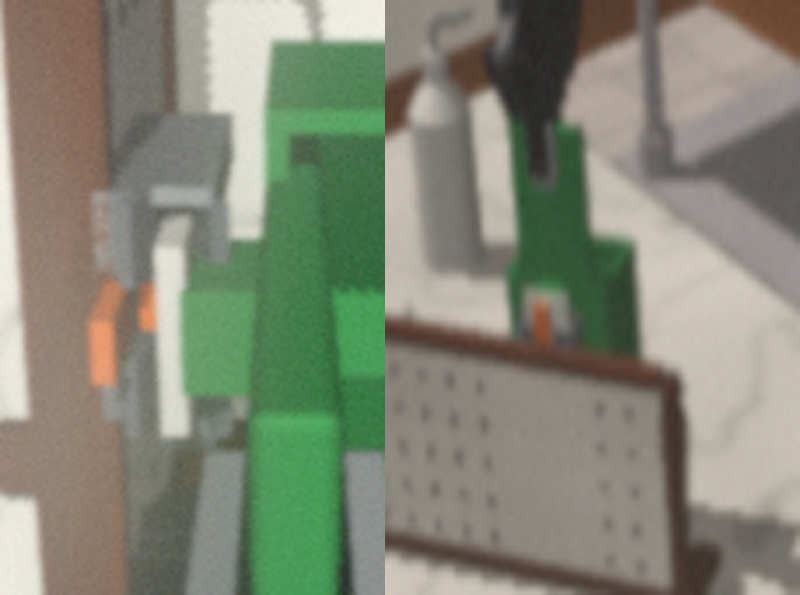

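Request:
jog_arm --steps '[{"dx": 0,"dy": 0,"dz": 0.025,"ax": 0,"ay": 0,"az": 0,"grip": 1},{"dx": 0,"dy": 0,"dz": 0.05,"ax": 0,"ay": 0,"az": 0,"grip": 1}]'

```text
clock: 12.9
position: [0.5834, 0.2201, 0.2007]
tcp_rot: [[0.836, 0.549, 0.003], [0.549, -0.836, 0.0], [0.003, 0.002, -1.0]]
contact_force: [0.3, -0.0, 6.5]
opening: 0.108
```

Request:
jog_arm --steps '[{"dx": 0,"dy": 0,"dz": 0.02,"ax": 0,"ay": 0,"az": 0,"grip": 1},{"dx": 0,"dy": 0,"dz": 0.04,"ax": 0,"ay": 0,"az": 0,"grip": 1}]'

```text
clock: 13.15
position: [0.5835, 0.2201, 0.1978]
tcp_rot: [[0.836, 0.549, 0.005], [0.549, -0.836, 0.0], [0.004, 0.002, -1.0]]
contact_force: [-1.1, -1.0, 7.2]
opening: 0.101
```

Request:
jog_arm --steps '[{"dx": 0,"dy": 0,"dz": 0.02,"ax": 0,"ay": 0,"az": 0,"grip": 1},{"dx": 0,"dy": 0,"dz": 0.04,"ax": 0,"ay": 0,"az": 0,"grip": 1}]'

```text
clock: 13.4
position: [0.5835, 0.2201, 0.1948]
tcp_rot: [[0.836, 0.549, 0.006], [0.549, -0.836, 0.001], [0.005, 0.003, -1.0]]
contact_force: [-1.7, -1.2, 5.8]
opening: 0.102
```

```bash
python3 mv.py .5831 .2201 .187 .581
```

```text
pos [0.5835 0.2201 0.1948] yaw 0.5807 F [-1.7 -1.2  5.8] op 0.102 t 13.4
d [-0.003 -0.003  0.078] a [ 0.0013 -0.0025 -0.0001]
```

Request:
jog_arm --steps '[{"dx": -0.003,"dy": 0,"dz": 0.03,"ax": 0.001,"ay": -0.002,"az": 0,"grip": 1},{"dx": -0.003,"dy": 0,"dz": 0.06,"ax": 0.001,"ay": -0.002,"az": 0,"grip": 1}]'

```text
clock: 13.65
position: [0.5834, 0.2199, 0.1893]
tcp_rot: [[0.836, 0.549, 0.002], [0.549, -0.836, 0.0], [0.002, 0.001, -1.0]]
contact_force: [0.4, -0.7, 3.8]
opening: 0.112
```

Request:
jog_arm --steps '[{"dx": 0,"dy": 0,"dz": 0.03,"ax": 0,"ay": 0,"az": 0,"grip": 1},{"dx": 0,"dy": 0,"dz": 0.06,"ax": 0,"ay": 0,"az": 0,"grip": 1}]'

```text
clock: 13.9
position: [0.5834, 0.22, 0.1832]
tcp_rot: [[0.836, 0.549, 0.003], [0.549, -0.836, 0.0], [0.002, 0.001, -1.0]]
contact_force: [-1.0, -0.3, 4.9]
opening: 0.105
```

```bash
python3 mv.py .5831 .2201 .187 .581
```

```text
pos [0.5834 0.22   0.1832] yaw 0.5807 F [-1.  -0.3  4.9] op 0.105 t 13.9
d [-0.002 -0.003 -0.038] a [ 0.0005 -0.0011 -0.0001]
```

Request:
jog_arm --steps '[{"dx": -0.002,"dy": 0,"dz": 0.03,"ax": 0,"ay": -0.001,"az": 0,"grip": 1},{"dx": -0.002,"dy": 0,"dz": 0.06,"ax": 0,"ay": -0.001,"az": 0,"grip": 1}]'

```text
clock: 14.15
position: [0.5834, 0.2199, 0.1771]
tcp_rot: [[0.836, 0.549, 0.001], [0.549, -0.836, -0.001], [0.001, 0.001, -1.0]]
contact_force: [0.5, 0.4, 3.7]
opening: 0.111
```

Request:
jog_arm --steps '[{"dx": 0,"dy": 0,"dz": 0.025,"ax": 0,"ay": 0,"az": 0,"grip": 1},{"dx": 0,"dy": 0,"dz": 0.05,"ax": 0,"ay": 0,"az": 0,"grip": 1}]'

```text
clock: 14.4
position: [0.5834, 0.22, 0.1719]
tcp_rot: [[0.836, 0.549, 0.001], [0.549, -0.836, -0.001], [0.0, 0.001, -1.0]]
contact_force: [-0.5, 0.1, 4.8]
opening: 0.108
```

Request:
jog_arm --steps '[{"dx": 0,"dy": 0,"dz": 0.015,"ax": 0,"ay": 0,"az": 0,"grip": 1},{"dx": 0,"dy": 0,"dz": 0.03,"ax": 0,"ay": 0,"az": 0,"grip": 1}]'

```text
clock: 14.65
position: [0.5834, 0.22, 0.1687]
tcp_rot: [[0.836, 0.549, 0.001], [0.549, -0.836, -0.001], [0.0, 0.001, -1.0]]
contact_force: [-0.1, -0.7, 4.8]
opening: 0.11
```

```bash
python3 mv.py .5831 .2201 .16 .581
```

```text
pos [0.5834 0.22   0.1687] yaw 0.5807 F [-0.1 -0.7  4.8] op 0.11 t 14.65
d [-0.002 -0.003  0.087] a [ 0.0005 -0.0002 -0.0001]
```

Request:
jog_arm --steps '[{"dx": 0,"dy": 0,"dz": 0.01,"ax": 0,"ay": 0,"az": 0,"grip": 1},{"dx": 0,"dy": 0,"dz": 0.02,"ax": 0,"ay": 0,"az": 0,"grip": 1}]'

```text
clock: 14.9
position: [0.5834, 0.22, 0.1667]
tcp_rot: [[0.836, 0.549, 0.001], [0.549, -0.836, -0.001], [0.001, 0.001, -1.0]]
contact_force: [0.8, -0.5, 4.6]
opening: 0.106
```

Request:
jog_arm --steps '[{"dx": 0,"dy": 0,"dz": 0.01,"ax": 0,"ay": 0,"az": 0,"grip": 1},{"dx": 0,"dy": 0,"dz": 0.02,"ax": 0,"ay": 0,"az": 0,"grip": 1}]'

```text
clock: 15.15
position: [0.5835, 0.22, 0.1647]
tcp_rot: [[0.836, 0.549, 0.001], [0.549, -0.836, -0.001], [0.001, 0.001, -1.0]]
contact_force: [0.4, 0.9, 4.7]
opening: 0.108
```

Request:
jog_arm --steps '[{"dx": 0,"dy": 0,"dz": 0.015,"ax": 0,"ay": 0,"az": 0,"grip": 1}]'

```text
clock: 15.28
position: [0.5835, 0.22, 0.1631]
tcp_rot: [[0.836, 0.549, 0.001], [0.549, -0.836, -0.001], [0.001, 0.001, -1.0]]
contact_force: [1.6, -0.1, 2.9]
opening: 0.111
```

Request:
jog_arm --steps '[{"dx": 0,"dy": 0,"dz": 0.015,"ax": 0,"ay": 0,"az": 0,"grip": 1}]'

```text
clock: 15.4
position: [0.5834, 0.22, 0.1614]
tcp_rot: [[0.836, 0.549, 0.001], [0.549, -0.836, -0.001], [0.0, 0.001, -1.0]]
contact_force: [0.8, 0.4, 2.6]
opening: 0.109
```

Request:
jog_arm --steps '[{"dx": 0,"dy": 0,"dz": 0.012,"ax": 0,"ay": 0,"az": 0,"grip": 1}]'

```text
clock: 15.52
position: [0.5832, 0.22, 0.1596]
tcp_rot: [[0.836, 0.549, 0.0], [0.549, -0.836, -0.001], [-0.0, 0.001, -1.0]]
contact_force: [0.6, -0.4, -1.2]
opening: 0.107
```

Request:
jog_arm --steps '[{"dx": 0,"dy": 0,"dz": 0.012,"ax": 0,"ay": 0,"az": 0,"grip": 1}]'

```text
clock: 15.65
position: [0.5833, 0.22, 0.1584]
tcp_rot: [[0.836, 0.549, 0.0], [0.549, -0.836, -0.001], [-0.0, 0.001, -1.0]]
contact_force: [1.0, 0.7, 7.4]
opening: 0.107
```

Request:
jog_arm --steps '[{"dx": 0,"dy": 0,"dz": 0.012,"ax": 0,"ay": 0,"az": 0,"grip": 1}]'

```text
clock: 15.78
position: [0.5835, 0.2201, 0.1578]
tcp_rot: [[0.836, 0.549, 0.001], [0.549, -0.836, -0.001], [0.001, 0.001, -1.0]]
contact_force: [-1.1, 0.9, 10.1]
opening: 0.106
```

Request:
jog_arm --steps '[{"dx": 0,"dy": 0,"dz": -0.012,"ax": 0,"ay": 0,"az": 0,"grip": 1},{"dx": 0,"dy": 0,"dz": -0.022,"ax": 0,"ay": 0,"az": 0,"grip": 1},{"dx": 0,"dy": 0,"dz": -0.03,"ax": 0,"ay": 0,"az": 0,"grip": 1}]'

```text
clock: 16.15
position: [0.5833, 0.22, 0.1602]
tcp_rot: [[0.836, 0.549, 0.0], [0.549, -0.836, -0.001], [-0.0, 0.001, -1.0]]
contact_force: [-0.4, 0.3, -1.7]
opening: 0.106
```

Request:
jog_arm --steps '[{"dx": 0,"dy": 0,"dz": -0.005,"ax": 0,"ay": 0,"az": 0,"grip": 1}]'

```text
clock: 16.27
position: [0.5831, 0.2199, 0.1602]
tcp_rot: [[0.836, 0.549, -0.001], [0.549, -0.836, -0.001], [-0.001, 0.0, -1.0]]
contact_force: [0.5, -0.3, -2.1]
opening: 0.104
```

Request:
jog_arm --steps '[{"dx": 0,"dy": 0,"dz": -0.008,"ax": 0,"ay": 0,"az": 0,"grip": 1},{"dx": 0,"dy": 0,"dz": -0.012,"ax": 0,"ay": 0,"az": 0,"grip": 1}]'

```text
clock: 16.52
position: [0.5831, 0.2199, 0.1613]
tcp_rot: [[0.836, 0.549, -0.001], [0.549, -0.836, -0.001], [-0.001, 0.0, -1.0]]
contact_force: [0.6, -0.6, -1.8]
opening: 0.108
```

Request:
jog_arm --steps '[{"dx": 0,"dy": 0,"dz": -0.005,"ax": 0,"ay": 0,"az": 0,"grip": 1}]'

```text
clock: 16.65
position: [0.583, 0.2199, 0.1616]
tcp_rot: [[0.836, 0.549, -0.001], [0.549, -0.836, -0.001], [-0.002, 0.0, -1.0]]
contact_force: [0.1, 0.5, -5.6]
opening: 0.107
```

Request:
jog_arm --steps '[{"dx": 0,"dy": 0,"dz": -0.005,"ax": 0,"ay": 0,"az": 0,"grip": 1}]'

```text
clock: 16.77
position: [0.5829, 0.2198, 0.1616]
tcp_rot: [[0.836, 0.549, -0.002], [0.549, -0.836, -0.001], [-0.002, 0.0, -1.0]]
contact_force: [0.5, 0.3, -8.5]
opening: 0.107
```

Request:
jog_arm --steps '[{"dx": 0,"dy": 0,"dz": -0.006,"ax": 0,"ay": 0,"az": 0,"grip": 1},{"dx": 0,"dy": 0,"dz": -0.006,"ax": 0,"ay": 0,"az": 0,"grip": 1}]'

```text
clock: 17.02
position: [0.5828, 0.2198, 0.1617]
tcp_rot: [[0.836, 0.549, -0.003], [0.549, -0.836, -0.002], [-0.003, -0.0, -1.0]]
contact_force: [1.5, -1.0, -10.4]
opening: 0.108
```

Request:
jog_arm --steps '[{"dx": 0,"dy": 0,"dz": 0.003,"ax": 0,"ay": 0,"az": 0,"grip": 1},{"dx": 0,"dy": 0,"dz": 0.003,"ax": 0,"ay": 0,"az": 0,"grip": 1}]'

```text
clock: 17.27
position: [0.5829, 0.2198, 0.1616]
tcp_rot: [[0.836, 0.549, -0.002], [0.549, -0.836, -0.001], [-0.003, -0.0, -1.0]]
contact_force: [0.7, 1.4, -6.6]
opening: 0.108
```

Request:
jog_arm --steps '[{"dx": 0.003,"dy": 0.001,"dz": 0.012,"ax": 0,"ay": 0.001,"az": 0,"grip": 1},{"dx": 0.003,"dy": 0.001,"dz": 0.018,"ax": 0,"ay": 0.001,"az": 0,"grip": 1},{"dx": 0.003,"dy": 0.001,"dz": 0.018,"ax": 0,"ay": 0.001,"az": 0,"grip": 1}]'

```text
clock: 17.65
position: [0.5832, 0.2199, 0.16]
tcp_rot: [[0.836, 0.549, -0.0], [0.549, -0.836, -0.0], [-0.0, 0.0, -1.0]]
contact_force: [0.6, -0.1, -1.2]
opening: 0.105
```

```bash
python3 mv.py .5831 .2201 .16 .581
```

```text
pos [0.5832 0.2199 0.16  ] yaw 0.5809 F [ 0.6 -0.1 -1.2] op 0.105 t 17.65
d [ 0.    -0.002  0.   ] a [ 0.      0.0002 -0.0001]
```

Request:
jog_arm --steps '[{"dx": 0,"dy": 0,"dz": 0,"ax": 0,"ay": 0,"az": 0,"grip": 0.8},{"dx": 0,"dy": 0,"dz": 0,"ax": 0,"ay": 0,"az": 0,"grip": 0.65},{"dx": 0,"dy": 0,"dz": 0,"ax": 0,"ay": 0,"az": 0,"grip": 0.6},{"dx": 0,"dy": 0,"dz": 0,"ax": 0,"ay": 0,"az": 0,"grip": 0.6}]'

```text
clock: 18.15
position: [0.5832, 0.2199, 0.1601]
tcp_rot: [[0.836, 0.549, -0.0], [0.549, -0.836, -0.0], [-0.0, 0.0, -1.0]]
contact_force: [-0.2, 0.1, -0.6]
opening: 0.401
```

```bash
python3 mv.py .5831 .2201 .26 .581; python3 - <<'E'
from h import *
snap('wrist','w11.png')
E
```

```text
pos [0.5832 0.2199 0.1601] yaw 0.5809 F [-0.2  0.1 -0.6] op 0.401 t 18.15
d [-0.    -0.002 -0.999] a [ 0.      0.0001 -0.0001]
```

View pics/w11.png

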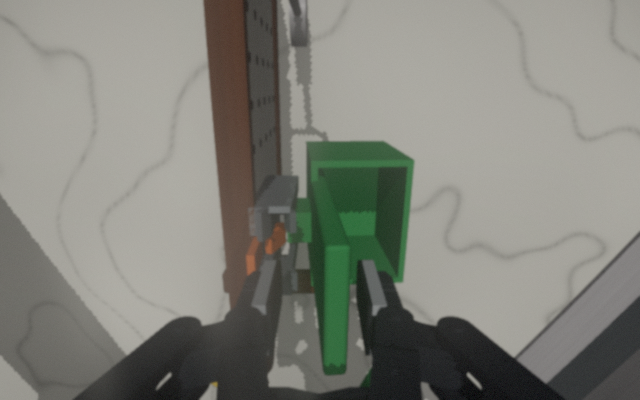

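Fingers clear of both sides of the back (back u≈320–345, pads at ≈275 and ≈365), pawl back out over the tongue. Retreat straight up.

Request:
jog_arm --steps '[{"dx": 0,"dy": 0,"dz": -0.15,"ax": 0,"ay": 0,"az": 0,"grip": 0.6},{"dx": 0,"dy": 0,"dz": -0.45,"ax": 0,"ay": 0,"az": 0,"grip": 0.6},{"dx": 0,"dy": 0,"dz": -0.8,"ax": 0,"ay": 0,"az": 0,"grip": 0.6},{"dx": 0,"dy": 0,"dz": -1,"ax": 0,"ay": 0,"az": 0,"grip": 0.6},{"dx": 0,"dy": 0,"dz": -1,"ax": 0,"ay": 0,"az": 0,"grip": 0.6}]'

```text
clock: 18.82
position: [0.5839, 0.2201, 0.2624]
tcp_rot: [[0.836, 0.549, 0.004], [0.549, -0.836, 0.001], [0.003, 0.001, -1.0]]
contact_force: [-0.8, -0.1, -0.6]
opening: 0.4
```

```bash
python3 - <<'E'
from h import *
from bf import W
np.set_printoptions(precision=3,suppress=True)
st=bot.sense();print(st['position'],st['contact_force'],st['clock'])
s1=snap('scene','s12.png');snap('side','sd12.png');snap('wrist','w12.png')
b=cv2.imread('pics/s12.png')[190:310,370:530]; d=cv2.imread('pics/w12.png')[100:280,230:420];e=cv2.imread('pics/sd12.png')[90:210,180:300]
cv2.imwrite('pics/m12.png',np.hstack([cv2.resize(b,(400,300),interpolation=2),cv2.resize(d,(317,300),interpolation=2)]))
cv2.imwrite('pics/m13.png',cv2.resize(e,(560,560),interpolation=2))
E
```

```text
[0.584 0.22  0.262] [-0.808 -0.146 -0.573] 18.825
```

View pics/m12.png

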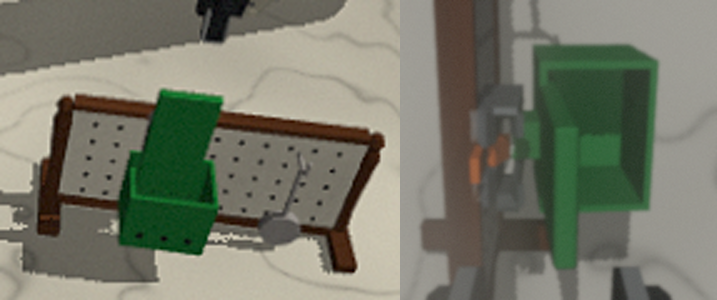

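View pics/s12.png

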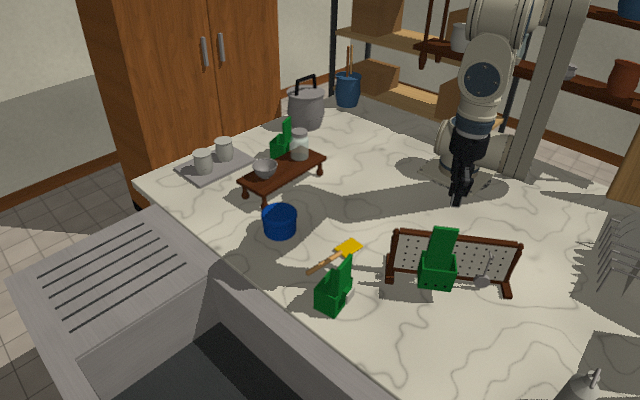

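The caddy hangs on the dock at scene pixels ≈(437,260), the gripper is well clear above it, and the jar, vati, tiffin and scraper look unmoved. Handing in.

```bash
python3 -c "
from station import bot
print(bot.job_done(), bot.sense()['clock'])"
```

```text
the job is handed in; nothing more can be done
the job is handed in; nothing more can be done
```

The green caddy nearest the base is hanging latched on the grey dock, and I handed the job in at about 19 s of robot time.

- **Insertion:** I slid the tongue down the rails. The wrist force read at most about 7 N on the pawl's ramp. The click showed as a drop to −1 N with the TCP at z ≈ 0.160 m, followed by the buffer, where I pushed to about 10 N (about 12 N once the caddy's weight is counted).
- **Tug:** Pulling up, the caddy stopped on the pawl 1.5–2 mm above buffer contact. It held at about 5 N net of the caddy's weight and peaked briefly at about 8.5 N, a little over the half kilo asked. I then eased it back to neutral before letting go.
- **Last checks:** The pictures after the gripper withdrew show the caddy on the dock, the pawl out, and the gripper clear with no contact force. The jar, vati, tiffin and scraper look unmoved by eye; I did not re-measure them.

**Disagreement:** The fingertips stood about 25 mm behind the reported TCP, not the stated 14 mm ahead of it. My first grasp therefore closed on air above the caddy. I corrected by going about 38 mm lower and gripped it on the second try.

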